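# Uncover the tip tray in the bench hood and close the sash

## Task

The pipette tips in the little hood are to be aired under a closed sash. Raise the sash, which has a D handle, reach in and lift the loose cover off the tip tray without shifting the tray, and set the cover down gently, rib up, on the middle of the black rubber mat out on the bench. Then lower the sash fully shut, leaving the tray where it stands and everything else undisturbed.

Things in the scene. Friction and masses are not known exactly. Their poses are not given: they have to be found in the camera images.
- hood: Fixed bench hood 390 mm wide, 280 deep: clear cheeks, slotted roof 330 mm up (solid to the gripper), two aluminium sash tracks at the front (y = -185 and +185 mm) 440 mm high. No floor: things inside stand on the bench. Origin on the bench, middle of the front, in the sash plane; x points into the hood, y to its left, z up. Clear width inside 350 mm.
- sash (a joint): Height of the clear vertical sash above shut, in m: 0 = fully shut, 0.28 = top stop. Positive is up. It stays where it is left (friction 8 N, weight 5 N). The sash is 348 mm wide and 290 mm high; its lower edge is 5 mm above the bench when shut.
- sash_grip (a point): Middle of the grip of the sash's dark steel D handle: an upright round bar 14 mm thick, 52 mm in front of the sash plane, 120 mm left (+y) of mid-width; moves with the sash (65 mm above the bench when shut). The bar runs 40 mm above and below this point, then turns back to the sash. 35 mm clear between bar and the plate behind it. Axes as the hood's.
- tray: Loose white tip tray, open on top, 80 (x) x 120 (y) x 32 mm high, 0.3 kg, standing on the bench inside the hood behind the sash. Origin: centre of its underside, z up.
- cover: Loose white cover on the tray, 90 (x) x 130 (y) mm, 80 g: a 3 mm plate over an 8 mm deep skirt that goes round the tray's rim with 2 mm clearance. On top an upright rib 54 mm long (x), 14 mm thick (y), 32 mm high. Origin: centre of the skirt's lower edge, z up; 24 mm above the bench while on the tray.
- cover_rib (a point): Middle of the top edge of the cover's rib, 43 mm above the cover's origin. Axes as the cover's: x along the rib.
- mat: Fixed black rubber mat on the bench in front of the hood, to one side, 160 (x) x 180 (y) x 3 mm. Origin: centre of its underside, on the bench; its top is 3 mm up.
- mixer: Bystander: blue vortex mixer, 130 x 140 mm, 157 mm high, standing in front of the hood on the other side than the mat. Origin: centre of its underside.
- bottle: Bystander: closed bottle, 66 mm in diameter, 170 mm high, in the back of the hood. Origin: centre of its underside.
- tube_rack: Bystander: tube rack 190 (x) x 85 (y) mm, 60 mm high with its tubes, beside the hood on the left. Origin: centre of its underside.
There are look-alikes about, which are no part of the job. Leave any green or purple look-alike of the cover alone.

How it is judged:
By the outcome, as a careful person would: the job done as asked, in the order asked, and still so for the second after the job is handed in, with the robot touching nothing.
It also fails if it takes over 72 s, if anything falls off the work surface, if the arm or the gripper's body presses on something with over 40 N, if the wrist force passes 120 N, or if a joint passes its speed limit or range.

## Robot

A 6-joint arm with a two-finger parallel gripper is mounted at the origin on the work surface. World frame = base frame: x ahead of the robot, y to its left, z up, the work surface at z = 0. Lengths are in m, angles in rad, forces in N, time in s.
With the tool pointing down it reaches from about 0.35 to 0.85 m from the base axis. Payload 8.1 kg.
Tool frame: the origin (TCP) lies on the mounting face of the last link; the fingertips stand 186 mm ahead of it and the grasp point (between the pads) lies 167 mm ahead of it; z points along the fingers, y is the line along which they close (so a half turn about z gives the same grasp; the last joint's range is limited). The gripper opens to 93 mm and grips with 3 to 60 N. Pads are 15 mm wide; open, the fingers measure 128 mm over their backs; the gripper's body (75 mm by 188 mm) begins 65 mm behind the grasp point.
Start: joints at [-1.414, 0.13, 1.488, -0, 1.523, -0.085], TCP at [0.144, -0.583, 0.405] pointing down, gripper open.
Joint ranges: [-2.96, 2.96], [-0.89, 2.26], [0.02, 2.5], [-1.34, 4.48], [0, 2.73], [-2.66, 2.66]. Speed limits (rad/s): [2.39, 2.39, 2.79, 3.14, 3.14, 3.14].

## Interface

Orientations are given as a unit quaternion [w, x, y, z].
In Python, from rig import get_obs, snapshot, camera_info, ticket gives the robot as it stands.
- The arm moves only by the shell command python3 -m pendant 'ROWS' [OPENING] [FORCE]. ROWS is JSON, a list of rows, each an object with "linear": the shift along the tool's x, y, z in mm, a list of three; "roll": the turn about the tool's z in rad. A call has 1 to 20 rows; each row shifts and turns the commanded pose from where the row before left it, along the tool's axes as they then stand; what a row does not reach is not made up. A row lasts 1/12 s, in which the tool goes at most 41.7 mm and 7.16 degrees, less where a joint would pass 70% of its speed; a pose out of reach is approached as far as the arm can. A call is refused whole if a number of a shift passes 41.7 or a number of a turn 0.125, either way. A call with a gripper value outside its range is refused whole. OPENING is the opening, from 0 (shut) to 1 (fully open), set as the call begins (- or left out, the last holds). The fingers move at their own pace and stop on an object; FORCE is the grip in N (left out, the last holds). Time passes only in rows, so rows that do not move let the fingers close. It gives the time, the measured TCP pose, the force, the opening and the grip force at its end, in the units of the state.
- get_obs(): the state, without advancing time (a new reading comes with each control period).
- snapshot(name): name is "side" or "top"; returns the picture (480x640x3 uint8, blue, green, red); there is no depth.
- camera_info(name): a dict with "fx", "fy", "cx", "cy" (pixels), "view" (4x4, takes a point from world to camera coordinates). Camera axes: x right, y down, z forward; pixel columns grow to the right and rows downward; lengths in m; the calibration is good to about 2 mm. A picture is of the moment at which its call begins. camera_info takes no time and is no camera call.
- ticket.close_job(): hands the job in; it is judged then, once.
The state is a dict: "t": time; "joint_positions": joint angles; "qd": joint speeds; "joint_torque": joint torques, N m; "ee_pos": TCP position; "tool_rot": TCP orientation; "ft_force": force on the tool from outside, world axes, zero at the start; "wrist_torque": the same for the moment, N m; "grip_width": opening from 0.0 (shut) to 1.0 (fully open); "finger_force": force on a finger pad.
Only numpy, scipy, OpenCV 4.12 (cv2) and the standard library are available. Lean on these libraries where they do the work, as an engineer would, in place of code of your own. Each camera call takes 0.05 s, during which the arm holds its last target. There are 200 camera calls.

## Working session

There is one attempt and no reset: what is moved stays moved. The work goes in short steps, Python scripts to look and compute and a shell command to move; the robot and the scene stay as the last step left them, time stands still between calls to the robot, and variables do not carry over. Pictures are saved under pics/ and viewed, at most 11 in all, crops included, and the job is handed in when it is done.

```bash
ls; mkdir -p pics; python3 - <<'E'
from rig import *
import cv2,numpy as np
o=get_obs(); print(o)
for n in("side","top"):
    cv2.imwrite(f"pics/{n}0.png",snapshot(n)); c=camera_info(n); print(n,c)
E
```

```text
pics
{'t': 0.0, 'joint_positions': array([-1.41438973e+00,  1.31130567e-01,  1.48929158e+00, -4.67422394e-06,
        1.52294988e+00, -8.54264762e-02]), 'qd': array([ 8.80920888e-05, -2.57726960e-03, -6.08450416e-04, -4.37843797e-04,
       -9.80780200e-04, -9.88568927e-04]), 'joint_torque': array([ 1.38621301e-03, -5.59826517e+01, -4.91765356e+01,  7.67606869e-02,
        3.55522789e-02, -1.70837184e-04]), 'ee_pos': array([ 0.14365964, -0.58231448,  0.40369865]), 'tool_rot': array([-8.89043775e-04,  9.92698092e-01,  1.20622165e-01, -3.39012768e-05]), 'ft_force': array([0.19796947, 0.44284455, 0.59940147]), 'wrist_torque': array([ 0.0215392 , -0.02740529, -0.01121302]), 'finger_force': 0.0, 'grip_width': 1.0015697263954424}
side {'fx': 560.3621633366662, 'fy': 560.3621633366662, 'cx': 324.9519853637945, 'cy': 232.61807020130092, 'view': array([[-0.89905516,  0.43781062, -0.00465541,  0.51201421],
       [ 0.41699066,  0.85296234, -0.31396502, -0.2137997 ],
       [-0.13348633, -0.28421313, -0.94942314,  1.24839529],
       [ 0.        ,  0.        ,  0.        ,  1.        ]])}
top {'fx': 474.2833504665441, 'fy': 474.2833504665441, 'cx': 322.85724915523076, 'cy': 242.71387284386842, 'view': array([[-1.75442060e-02, -9.99843282e-01, -2.36912674e-03,
         2.66904037e-02],
       [-9.81341927e-01,  1.76732199e-02, -1.91456730e-01,
         5.47464221e-01],
       [ 1.91468595e-01, -1.03403290e-03, -9.81498196e-01,
         1.06120105e+00],
       [ 0.00000000e+00,  0.00000000e+00,  0.00000000e+00,
         1.00000000e+00]])}
```

View pics/side0.png

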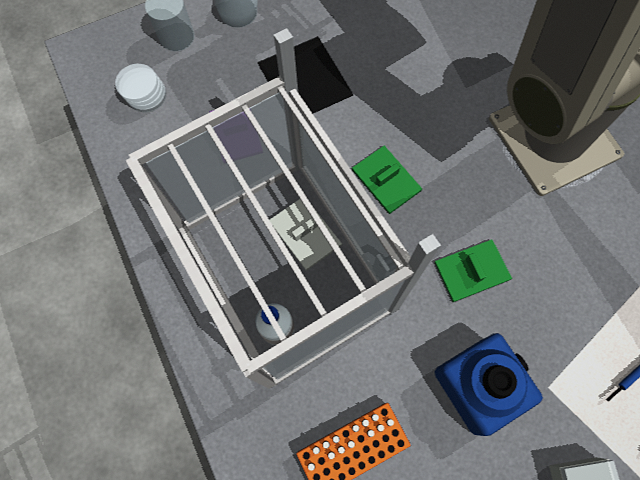

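View pics/top0.png

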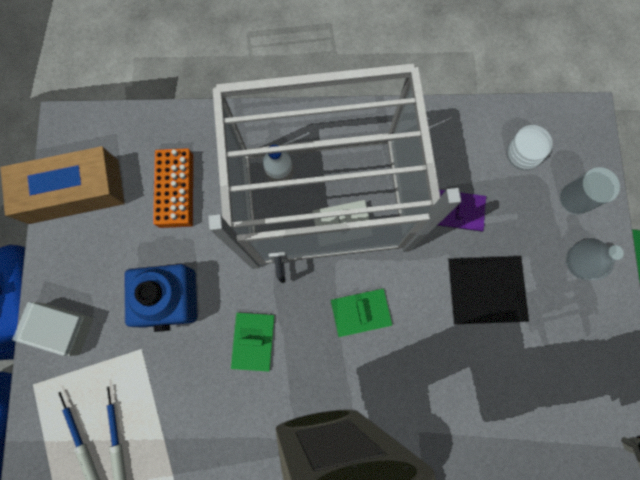

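The side view shows the hood with track tops at about (284,38) and (430,243), the cover's rib at about (302,230), mat at (308,75), and green decoys at (386,178) and (473,270). The top view shows track tops at (217,222) and (453,195), the handle at (280,265) and the mat at (488,290). Next I'll turn these pixels into positions.

```bash
cat > h.py <<'E'
from rig import *
import cv2,numpy as np
def ray(n,uv):
    c=camera_info(n);V=c["view"];R=V[:3,:3];o=-R.T@V[:3,3]
    d=R.T@np.array([(uv[0]-c["cx"])/c["fx"],(uv[1]-c["cy"])/c["fy"],1]);return o,d
def onz(n,uv,z):
    o,d=ray(n,uv);return (o+d*(z-o[2])/d[2])
def proj(n,p):
    c=camera_info(n);V=c["view"];q=V[:3,:3]@np.asarray(p)+V[:3,3];return q[0]/q[2]*c["fx"]+c["cx"],q[1]/q[2]*c["fy"]+c["cy"]
def tri(a,b):
    o1,d1=ray("side",a);o2,d2=ray("top",b)
    s=np.linalg.lstsq(np.c_[d1,-d2],o2-o1,rcond=None)[0]
    p,q=o1+s[0]*d1,o2+s[1]*d2;return (p+q)/2,np.linalg.norm(p-q)
E
python3 - <<'E'
from h import *
np.set_printoptions(precision=4,suppress=True)
s=cv2.imread("pics/side0.png");t=cv2.imread("pics/top0.png")
for n in("side","top"):
    V=camera_info(n)["view"];print(n,-V[:3,:3].T@V[:3,3])
for n,uvs in(("side",[(284,37),(430,243)]),("top",[(217,222),(453,195)])):
    for uv in uvs: print("track",n,onz(n,uv,.44))
m=(t.max(2)<25).astype(np.uint8); cs=cv2.findContours(m,0,2)[0]
for c in cs:
    if cv2.contourArea(c)>1500:
        print("mat?",cv2.boundingRect(c)); r=cv2.boxPoints(cv2.minAreaRect(c)); print([onz("top",p,.003) for p in r])
for n,uv in(("side",(302,230)),("top",(345,208))): print("rib",onz(n,uv,.067))
a=cv2.resize(s[180:290,240:350],None,fx=5,fy=5,interpolation=2)
b=cv2.resize(t[180:290,255:415],None,fx=3.4,fy=3.4,interpolation=2)
cv2.imwrite("pics/ca.png",cv2.hconcat([a[:374*1,:] if 0 else cv2.resize(a,(374,374)),cv2.resize(b,(420,374*420//544*1))]) if 0 else cv2.vconcat([cv2.resize(a,(300,300)),np.zeros((0,300,3),np.uint8)]))
H=400
cv2.imwrite("pics/c1.png",cv2.hconcat([cv2.resize(a,(H,H)),cv2.resize(b,(400,275)) if 0 else cv2.copyMakeBorder(cv2.resize(b,(400,275)),0,H-275,0,0,0)]))
E
```

```text
side [0.7161 0.313  1.1205]
top [0.3345 0.0181 1.1464]
track side [ 0.5432 -0.1847  0.44  ]
track side [0.5067 0.1804 0.44  ]
track top [0.5076 0.1789 0.44  ]
track top [ 0.5439 -0.1852  0.44  ]
mat? (453, 264, 74, 59)
[array([ 0.4882, -0.2923,  0.003 ]), array([ 0.4986, -0.4675,  0.003 ]), array([ 0.3617, -0.4645,  0.003 ]), array([ 0.3518, -0.2933,  0.003 ])]
rib [ 0.6065 -0.0273  0.067 ]
rib [ 0.6273 -0.0366  0.067 ]
```

View pics/c1.png

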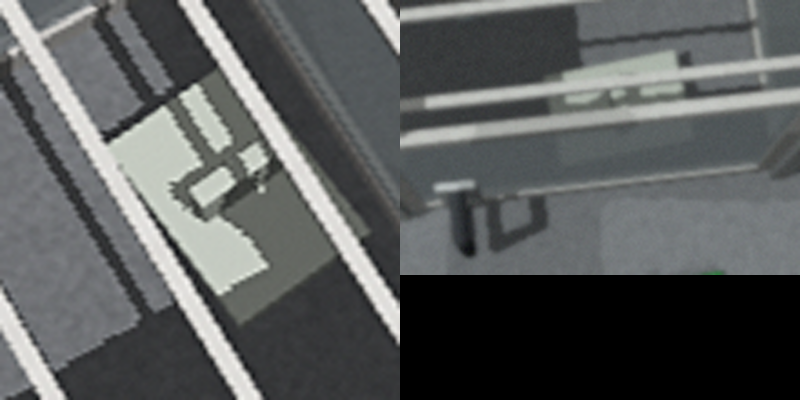

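The crop shows the cover's plate corners at about side pixels (269,218), (302,199), (342,245) and (306,269), with the rib near (303,227). That puts the cover about 90 mm behind the sash plane. A vertical tool would have its wrist in the raised sash or roof, so I need to know how the pendant and wrist behave. I'll check the usage text, refine the measurements and make a first small move.

```bash
python3 -m pendant --help; python3 -m pendant; python3 - <<'E'
from h import *
np.set_printoptions(precision=4,suppress=True)
c=np.array([[105,140],[225,70],[370,235],[238,325]])/3.636+[240,180]
P=[onz("side",p,.035) for p in c]; print("plate",P,np.mean(P,0))
for q in([190,195],[210,187],[255,158],[268,150]): print("rib",onz("side",np.array(q)/3.636+[240,180],.067))
print("handle top", onz("top",(277,258),.11), onz("top",(282,280),.07))
t=cv2.imread("pics/top0.png")
for th in(30,40,50):
    for c in cv2.findContours((t.max(2)<th).astype(np.uint8),0,2)[0]:
        x,y,w,h=cv2.boundingRect(c)
        if cv2.contourArea(c)>1500 and 440<x<480:
            R=cv2.minAreaRect(c);print(th,R,onz("top",R[0],.003))
E
```

```text
plate [array([ 0.6538, -0.0902,  0.035 ]), array([ 0.5746, -0.0988,  0.035 ]), array([0.5441, 0.0261, 0.035 ]), array([0.6324, 0.0405, 0.035 ])] [ 0.6012 -0.0306  0.035 ]
rib [ 0.6271 -0.0289  0.067 ]
rib [ 0.6153 -0.0283  0.067 ]
rib [ 0.5861 -0.0326  0.067 ]
rib [ 0.5777 -0.0337  0.067 ]
handle top [0.5041 0.1191 0.11  ] [0.4597 0.1115 0.07  ]
30 ((488.39617919921875, 289.9041442871094), (64.4284896850586, 74.8201675415039), 87.70938873291016) [ 0.4347 -0.3796  0.003 ]
40 ((488.1921081542969, 289.66070556640625), (67.88787841796875, 73.00105285644531), 84.92039489746094) [ 0.4353 -0.3791  0.003 ]
50 ((488.0594482421875, 289.8669738769531), (66.11145782470703, 75.97171020507812), 87.51044464111328) [ 0.4348 -0.3787  0.003 ]invalid input: not JSON, or not a number
invalid input
```

```bash
python3 -m pendant '[{"linear":[0,0,-41],"roll":0},{"linear":[0,0,-41],"roll":0},{"linear":[0,0,-41],"roll":0}]'; python3 -c "
from rig import get_obs;o=get_obs();print(o['joint_positions'],o['ee_pos'],o['tool_rot'])"
```

```text
t: 0.35
ee_pos: [0.1436, -0.5822, 0.5276]
tool_rot: [-0.002, 0.993, 0.121, -0.0]
ft_force: [0.4, -0.2, 0.5]
grip_width: 0.998
finger_force: 0.0
[-1.41439695e+00  1.14943822e-01  1.28353379e+00 -2.32100106e-06
  1.74662387e+00 -8.54009177e-02] [ 0.14363146 -0.58216054  0.52761081] [-1.75327015e-03  9.92698972e-01  1.20605447e-01 -6.34095792e-05]
```

```bash
cat > st.py <<'E'
from rig import get_obs
import numpy as np
from scipy.spatial.transform import Rotation as R
np.set_printoptions(precision=4,suppress=True)
o=get_obs();r=R.from_quat(np.roll(o['tool_rot'],-1)).as_matrix()
print(round(o['t'],2),'q',o['joint_positions'],'\ntcp',o['ee_pos'],'x',r[:,0],'y',r[:,1],'z',r[:,2],'grasp',o['ee_pos']+.167*r[:,2],'F',o['ft_force'],'ff',o['finger_force'],'w',o['grip_width'])
E
python3 -m pendant '[{"linear":[0,0,-41],"roll":0},{"linear":[0,0,-41],"roll":0},{"linear":[0,0,-41],"roll":0},{"linear":[0,0,-41],"roll":0},{"linear":[0,0,-41],"roll":0},{"linear":[0,0,-41],"roll":0},{"linear":[0,0,-41],"roll":0}]' >/dev/null; python3 st.py;python3 -m pendant '[{"linear":[0,0,-41],"roll":0},{"linear":[0,0,-41],"roll":0},{"linear":[0,0,-41],"roll":0},{"linear":[0,0,-41],"roll":0}]'>/dev/null; python3 st.py
```

```text
0.93 q [-1.4144  0.4288  0.3815  0.      2.3277 -0.0855] 
tcp [ 0.1437 -0.5823  0.7992] x [ 0.9709  0.2395 -0.0003] y [ 0.2395 -0.9709  0.0036] z [ 0.0006 -0.0036 -1.    ] grasp [ 0.1438 -0.5829  0.6322] F [-0.6286 -0.3605  1.2777] ff 0.0 w 1.0022403757234852
1.27 q [-1.4242  0.554   0.0263  0.0075  2.5302 -0.0888] 
tcp [ 0.1326 -0.5415  0.8697] x [0.9709 0.2393 0.0013] y [ 0.2392 -0.9705  0.0313] z [ 0.0088 -0.0301 -0.9995] grasp [ 0.134  -0.5465  0.7028] F [-0.5918 -1.7652  0.1142] ff 0.0 w 0.998834932205408
```

```bash
python3 -m pendant '[{"linear":[0,0,-41],"roll":0},{"linear":[0,0,-41],"roll":0},{"linear":[0,0,-41],"roll":0},{"linear":[0,0,-41],"roll":0},{"linear":[0,0,-41],"roll":0},{"linear":[0,0,-41],"roll":0}]'>/dev/null; python3 st.py;  python3 -m pendant '[{"linear":[0,0,41],"roll":0},{"linear":[0,0,41],"roll":0},{"linear":[0,0,41],"roll":0}]' >/dev/null; python3 st.py
```

```text
1.77 q [-1.4591  0.3584  0.0233  0.038   2.6119 -0.096 ] 
tcp [ 0.1014 -0.4122  0.9651] x [ 0.9709  0.2395 -0.0001] y [ 0.2368 -0.9602  0.1484] z [ 0.0355 -0.1441 -0.9889] grasp [ 0.1074 -0.4363  0.8   ] F [-0.4513 -0.6205  0.4785] ff 0.0 w 1.0024067464079178
2.02 q [-1.4561  0.0978  0.5149  0.0281  2.3762 -0.105 ] 
tcp [ 0.1042 -0.4246  0.9137] x [0.971  0.2391 0.0001] y [ 0.2363 -0.9595  0.1531] z [ 0.0367 -0.1486 -0.9882] grasp [ 0.1103 -0.4494  0.7486] F [ 0.3142 -0.05   -0.0433] ff 0.0 w 1.0017407046755766
```

Pushing against the reach limit tilts the tool, and the tilt stays once the arm moves away. That is the documented "approached as far as the arm can" behaviour. I can use it for a slanted approach under the sash. First I'll fit the arm geometry to check reach.

```bash
cat > kin.py <<'E'
import numpy as np
from scipy.optimize import least_squares
D=np.array([[.1311,1.4893,1.523,.14366,-.58231,.4037],[.1149,1.2835,1.7466,.14363,-.58216,.52761],[.4288,.3815,2.3277,.1437,-.5823,.7992],[.554,.0263,2.5302,.1326,-.5415,.8697],[.3584,.0233,2.6119,.1014,-.4122,.9651],[.0978,.5149,2.3762,.1042,-.4246,.9137]])
def fk(P,q):
    a,b,L,p,e,d=P;s=q[0]+q[1];u=s+q[2]
    return np.array([a+L*np.sin(q[0])+p*np.sin(s)+e*np.cos(s)+d*np.sin(u), b+L*np.cos(q[0])+p*np.cos(s)-e*np.sin(s)+d*np.cos(u)])
P=least_squares(lambda P:np.concatenate([fk(P,r[:3])-[np.hypot(r[3],r[4]),r[5]] for r in D]),[.05,.3,.4,.4,.0,.1])
if __name__=="__main__":
    print(P.x.round(4),P.fun.round(4))
    for nm,g in(("handle shut",(.475,.065)),("rib",(.575,.06)),("mat",(.54,.06)),("handle up",(.475,.345))):
        for th in(0,15,30,45,60):
            t=np.radians(th);T=np.array(g)-.167*np.array([np.sin(t),np.cos(t)])*[1,-1]
            s=least_squares(lambda q:np.r_[fk(P.x,q)-T,q.sum()-(np.pi-t)],[0.1,1.8,1.2],bounds=([-.89,.02,0],[2.26,2.5,2.73]))
            print(nm,th,s.x.round(2),round(s.cost,5))
E
python3 kin.py
```

```text
[0.0021 0.3268 0.3694 0.5535 0.0614 0.2005] [ 0. -0. -0.  0. -0. -0.  0. -0. -0.  0.  0. -0.]
handle shut 0 [-0.05  2.    1.19] 0.0
handle shut 15 [-0.32  2.26  0.94] 0.0
handle shut 30 [-0.57  2.5   0.69] 3e-05
handle shut 45 [-0.37  2.5   0.24] 0.00397
handle shut 60 [-0.36  2.5   0.  ] 0.01352
rib 0 [0.22 1.73 1.2 ] 0.0
rib 15 [-0.01  2.    0.89] 0.0
rib 30 [-0.2   2.25  0.57] 0.0
rib 45 [-0.31  2.47  0.2 ] 0.0
rib 60 [-0.37  2.5   0.  ] 0.00448
mat 0 [0.13 1.83 1.18] 0.0
mat 15 [-0.11  2.09  0.89] 0.0
mat 30 [-0.32  2.35  0.59] 0.0
mat 45 [-0.35  2.5   0.21] 0.0003
mat 60 [-0.36  2.5   0.  ] 0.00664
handle up 0 [-0.23  1.64  1.73] 0.0
handle up 15 [-0.5   1.87  1.51] 0.0
handle up 30 [-0.79  2.11  1.3 ] 0.0
handle up 45 [-0.89  2.26  1.  ] 0.00146
handle up 60 [-0.89  2.42  0.58] 0.00646
```

```bash
python3 -m pendant '[{"linear":[27,-27,2],"roll":0},{"linear":[27,-27,2],"roll":0},{"linear":[27,-27,2],"roll":0},{"linear":[27,-27,2],"roll":0},{"linear":[27,-27,2],"roll":0},{"linear":[27,-27,2],"roll":0},{"linear":[27,-27,2],"roll":0},{"linear":[27,-27,2],"roll":0},{"linear":[27,-27,2],"roll":0},{"linear":[27,-27,2],"roll":0},{"linear":[27,-27,2],"roll":0},{"linear":[27,-27,2],"roll":0},{"linear":[27,-27,2],"roll":0},{"linear":[27,-27,2],"roll":0},{"linear":[27,-27,2],"roll":0},{"linear":[27,-27,2],"roll":0},{"linear":[27,-27,2],"roll":0},{"linear":[27,-27,2],"roll":0},{"linear":[27,-27,2],"roll":0},{"linear":[27,-27,2],"roll":0}]' >/dev/null; python3 st.py
```

```text
3.68 q [ 0.3667  0.2337  0.6462 -0.193   2.2706  1.5717] 
tcp [0.5031 0.218  0.7931] x [0.9709 0.2397 0.0004] y [ 0.237  -0.9602  0.1478] z [ 0.0358 -0.1434 -0.989 ] grasp [0.509  0.194  0.6279] F [ 0.7573 -1.3825  1.0805] ff 0.0 w 1.0013391890305894
```

```bash
python3 -m pendant '[{"linear":[28,-1,-29],"roll":0},{"linear":[28,-1,-29],"roll":0},{"linear":[28,-1,-29],"roll":0},{"linear":[28,-1,-29],"roll":0},{"linear":[28,-1,-29],"roll":0},{"linear":[28,-1,-29],"roll":0},{"linear":[28,-1,-29],"roll":0},{"linear":[28,-1,-29],"roll":0},{"linear":[28,-1,-29],"roll":0},{"linear":[28,-1,-29],"roll":0}]' >/dev/null; python3 st.py
```

```text
4.52 q [ 0.3805  0.5743  0.0224 -0.2412  2.373   1.5078] 
tcp [0.5424 0.2379 0.8648] x [0.9495 0.2611 0.1739] y [ 0.2374 -0.9605  0.1455] z [ 0.205  -0.0968 -0.974 ] grasp [0.5767 0.2217 0.7021] F [-0.5047 -0.4658 -0.7897] ff 0.0 w 1.0003336953209658
```

```bash
python3 -m pendant '[{"linear":[32,-5,-24],"roll":0},{"linear":[32,-5,-24],"roll":0},{"linear":[32,-5,-24],"roll":0},{"linear":[32,-5,-24],"roll":0},{"linear":[32,-5,-24],"roll":0},{"linear":[32,-5,-24],"roll":0},{"linear":[32,-5,-24],"roll":0},{"linear":[32,-5,-24],"roll":0}]' >/dev/null; python3 st.py
```

```text
5.18 q [ 0.4382  0.5525  0.0228 -0.2426  2.1999  1.5572] 
tcp [0.5475 0.2721 0.8869] x [0.8891 0.2751 0.3658] y [ 0.2415 -0.9609  0.1357] z [ 0.3889 -0.0323 -0.9207] grasp [0.6125 0.2667 0.7331] F [ 0.1288  0.1187 -0.8024] ff 0.0 w 0.9997176501057364
```

```bash
python3 -m pendant '[{"linear":[-17,-28,-4],"roll":0},{"linear":[-17,-28,-4],"roll":0},{"linear":[-17,-28,-4],"roll":0},{"linear":[-17,-28,-4],"roll":0},{"linear":[-17,-28,-4],"roll":0},{"linear":[-17,-28,-4],"roll":0},{"linear":[-17,-28,-4],"roll":0},{"linear":[-17,-28,-4],"roll":0}]' >/dev/null; python3 st.py;  python3 -m pendant '[{"linear":[32,-13,-20],"roll":0},{"linear":[32,-13,-20],"roll":0},{"linear":[32,-13,-20],"roll":0},{"linear":[32,-13,-20],"roll":0},{"linear":[32,-13,-20],"roll":0}]' >/dev/null; python3 st.py
```

```text
5.85 q [ 0.91    0.2566  0.5484 -0.3816  2.077   1.9785] 
tcp [0.3623 0.448  0.838 ] x [0.8895 0.2746 0.3652] y [ 0.2414 -0.961   0.1347] z [ 0.388  -0.0316 -0.9211] grasp [0.4271 0.4427 0.6842] F [ 0.8616 -0.1332 -0.2529] ff 0.0 w 0.9999763462422372
6.27 q [ 0.9066  0.5835  0.026  -0.4318  2.1928  1.8781] 
tcp [0.3948 0.4817 0.8723] x [0.8636 0.2805 0.4188] y [ 0.2543 -0.9598  0.1185] z [ 0.4353  0.0042 -0.9003] grasp [0.4675 0.4824 0.7219] F [ 0.5312  1.4682 -0.8403] ff 0.0 w 1.000653983344325
```

```bash
python3 -m pendant '[{"linear":[28,-21,-20],"roll":0},{"linear":[28,-21,-20],"roll":0},{"linear":[28,-21,-20],"roll":0}]' >/dev/null; python3 st.py
```

```text
6.52 q [ 0.9528  0.5754  0.0224 -0.4445  2.1214  1.9134] 
tcp [0.3796 0.5013 0.8849] x [0.8255 0.2721 0.4944] y [ 0.2682 -0.96    0.0806] z [ 0.4966  0.066  -0.8655] grasp [0.4625 0.5124 0.7404] F [-0.5799  0.6274  0.5503] ff 0.0 w 1.0000271716084619
```

```bash
cat > go.py <<'E'
import sys
exec(open('st.py').read())
# chain of grasp-point targets (world m); prints tool-axis shifts in mm
g=o['ee_pos']+.167*r[:,2]
for a in sys.argv[1:]:
    p=np.array(eval(a));d=r.T@(p-g)*1000;n=np.linalg.norm(d);print('->',p,'total',d.round(1),'norm',round(n,1),'rows@40',int(np.ceil(n/40)));g=p
E
python3 -m pendant '[{"linear":[0,0,0],"roll":0.1},{"linear":[0,0,0],"roll":0.1}]' >/dev/null; python3 go.py .461,.112,.35 .461,.112,.075
```

```text
6.68 q [ 0.9538  0.5751  0.0224 -0.4444  2.1224  2.117 ] 
tcp [0.3789 0.5015 0.885 ] x [0.863  0.0733 0.4998] y [ 0.0965 -0.9951 -0.0208] z [ 0.4958  0.0662 -0.8659] grasp [0.4617 0.5126 0.7404] F [-0.9989 -0.1578  0.4542] ff 0.0 w 0.9996163124584233
-> [0.461 0.112 0.35 ] total [-225.1  406.6  311.2] norm 559.3 rows@40 14
-> [0.461 0.112 0.075] total [-137.4    5.7  238.1] norm 275.0 rows@40 7
```

```bash
python3 -m pendant '[{"linear":[-15,27,21],"roll":0},{"linear":[-15,27,21],"roll":0},{"linear":[-15,27,21],"roll":0},{"linear":[-15,27,21],"roll":0},{"linear":[-15,27,21],"roll":0},{"linear":[-15,27,21],"roll":0},{"linear":[-15,27,21],"roll":0},{"linear":[-15,27,21],"roll":0},{"linear":[-15,27,21],"roll":0},{"linear":[-15,27,21],"roll":0},{"linear":[-15,27,21],"roll":0},{"linear":[-15,27,21],"roll":0},{"linear":[-15,27,21],"roll":0},{"linear":[-15,27,21],"roll":0},{"linear":[-15,27,21],"roll":0}]' >/dev/null; python3 -c "
from h import *
for n in('side','top'): cv2.imwrite(f'pics/{n}1.png',snapshot(n))"; python3 go.py .461,.112,.18 .461,.112,.075
```

```text
8.03 q [ 0.2913 -0.6609  1.9337 -0.0911  1.3585  1.765 ] 
tcp [0.3865 0.1516 0.5469] x [0.8652 0.0784 0.4952] y [ 0.0952 -0.9954 -0.0088] z [ 0.4923  0.0548 -0.8687] grasp [0.4687 0.1607 0.4018] F [ 0.2255 -0.0128 -0.6687] ff 0.0 w 0.9984148790785667
-> [0.461 0.112 0.18 ] total [-120.3   49.7  186.2] norm 227.2 rows@40 6
-> [0.461 0.112 0.075] total [-52.    0.9  91.2] norm 105.0 rows@40 3
```

View pics/top1.png

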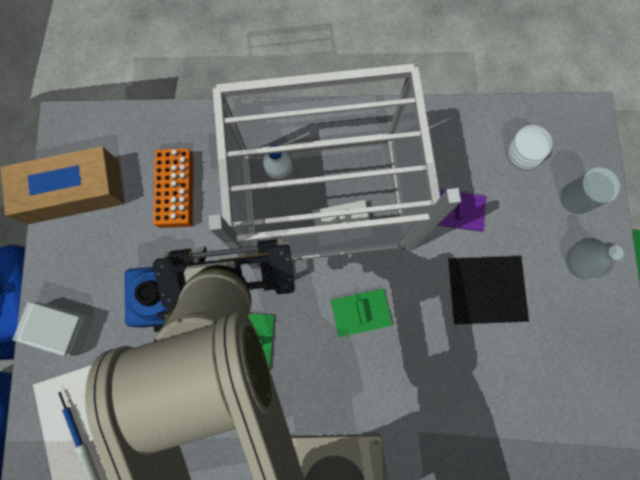

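The top view shows the gripper above and in front of the hood's left track, clear of everything but 49 mm short in y. I'll correct that and come down over the handle bar.

```bash
python3 -m pendant '[{"linear":[-20,25,31],"roll":0},{"linear":[-20,25,31],"roll":0},{"linear":[-20,0,31],"roll":0},{"linear":[-20,0,31],"roll":0},{"linear":[-20,0,31],"roll":0},{"linear":[-20,0,31],"roll":0}]' >/dev/null;  python3 go.py .461,.112,.18 .461,.112,.08
```

```text
8.53 q [ 0.1606 -0.7546  2.368  -0.0253  0.9987  1.6427] 
tcp [0.3815 0.1095 0.3368] x [0.8592 0.0802 0.5054] y [ 0.0994 -0.995  -0.0111] z [ 0.502   0.0598 -0.8628] grasp [0.4653 0.1195 0.1927] F [ 0.7361 -0.1892 -0.2031] ff 0.0 w 0.9993931403277041
-> [0.461 0.112 0.18 ] total [-10.7   7.2   8.3] norm 15.4 rows@40 1
-> [0.461 0.112 0.08 ] total [-50.5   1.1  86.3] norm 100.0 rows@40 3
```

```bash
python3 -m pendant '[{"linear":[-11,7,8],"roll":0},{"linear":[-13,0,21],"roll":0},{"linear":[-13,0,21],"roll":0},{"linear":[-13,0,22],"roll":0},{"linear":[-12,1,22],"roll":0},{"linear":[0,0,0],"roll":0}]';  python3 go.py .461,.112,.08; python3 -c "
from h import *
cv2.imwrite('pics/top2.png',snapshot('top')[170:370,180:400].repeat(3,0).repeat(3,1)); s=snapshot('side');cv2.imwrite('pics/side2.png',s)
print(proj('side',(.461,.112,.105)),proj('top',(.461,.112,.105)))"
```

```text
t: 9.03
ee_pos: [0.3794, 0.1036, 0.2224]
tool_rot: [-0.017, 0.966, 0.047, 0.255]
ft_force: [-0.1, -0.5, -0.6]
grip_width: 1.001
finger_force: 0.0
9.03 q [ 0.1422 -0.6056  2.497  -0.0187  0.7332  1.6263] 
tcp [0.3794 0.1036 0.2224] x [0.8654 0.0819 0.4944] y [ 0.0997 -0.995  -0.0097] z [ 0.4911  0.0576 -0.8692] grasp [0.4614 0.1132 0.0772] F [-0.0948 -0.4756 -0.5867] ff 0.0 w 1.0014437810553733
-> [0.461 0.112 0.08 ] total [ 0.9  1.2 -2.7] norm 3.1 rows@40 1
(np.float64(402.52582618168515), np.float64(254.38740440961078)) (np.float64(280.41556061442833), np.float64(277.59153979263436))
```

View pics/side2.png

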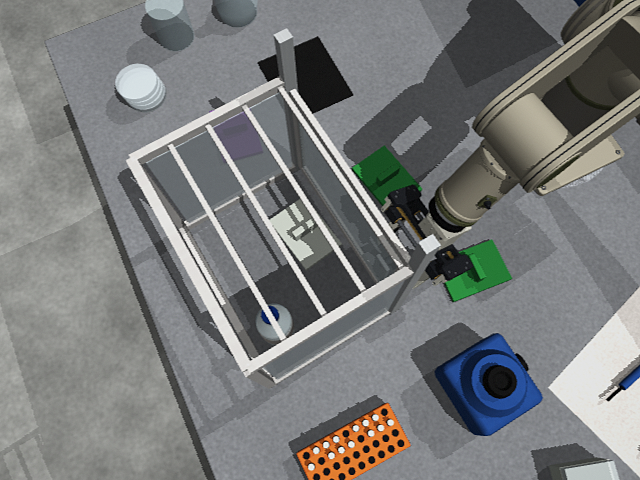

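The side view shows the fingers straddling the handle area near (415,245), just in front of the sash and clear of the track. I'll close on the bar.

```bash
python3 -m pendant '[{"linear":[0,0,0],"roll":0},{"linear":[0,0,0],"roll":0},{"linear":[0,0,0],"roll":0},{"linear":[0,0,0],"roll":0},{"linear":[0,0,0],"roll":0},{"linear":[0,0,0],"roll":0}]' 0 45; python3 go.py ".4614,.1132,.08" ".4614,.1132,.17"
```

```text
t: 9.63
ee_pos: [0.3797, 0.1025, 0.2244]
tool_rot: [-0.017, 0.965, 0.046, 0.256]
ft_force: [-0.1, -0.2, 0.2]
grip_width: 0.619
finger_force: 0.0
9.63 q [ 0.1392 -0.6115  2.4969 -0.0182  0.7369  1.6245] 
tcp [0.3797 0.1025 0.2244] x [0.8644 0.0805 0.4964] y [ 0.0981 -0.9951 -0.0094] z [ 0.4932  0.0568 -0.8681] grasp [0.462  0.112  0.0794] F [-0.0885 -0.2193  0.214 ] ff 0.0 w 0.6187323906848413
-> [0.4614 0.1132 0.08  ] total [-0.2 -1.2 -0.8] norm 1.5 rows@40 1
-> [0.4614 0.1132 0.17  ] total [ 44.7  -0.8 -78.1] norm 90.0 rows@40 3
```

Fingers are slow (about 0.65/s), so more closing is needed.

```bash
python3 -m pendant '[{"linear":[0,0,0],"roll":0},{"linear":[0,0,0],"roll":0},{"linear":[0,0,0],"roll":0},{"linear":[0,0,0],"roll":0},{"linear":[0,0,0],"roll":0},{"linear":[0,0,0],"roll":0},{"linear":[0,0,0],"roll":0},{"linear":[0,0,0],"roll":0},{"linear":[0,0,0],"roll":0}]' 0 45; python3 st.py
```

```text
t: 10.38
ee_pos: [0.3796, 0.1024, 0.2239]
tool_rot: [-0.017, 0.965, 0.046, 0.256]
ft_force: [-0.2, -3.4, -0.6]
grip_width: 0.141
finger_force: 45.0
10.38 q [ 0.1391 -0.6105  2.4971 -0.0187  0.7368  1.6243] 
tcp [0.3796 0.1024 0.2239] x [0.8648 0.081  0.4955] y [ 0.0983 -0.9951 -0.0088] z [ 0.4924  0.0563 -0.8686] grasp [0.4618 0.1118 0.0789] F [-0.2084 -3.4217 -0.5977] ff 44.986812472343445 w 0.1411705075423372
```

```bash
python3 -m pendant '[{"linear":[10,0,-17],"roll":0},{"linear":[10,0,-17.5],"roll":0},{"linear":[10,0,-17.5],"roll":0},{"linear":[10,0,-17.5],"roll":0},{"linear":[10,0,-17.5],"roll":0},{"linear":[10,0,-17.5],"roll":0},{"linear":[10,0,-17.5],"roll":0},{"linear":[10,0,-17.5],"roll":0}]'; python3 st.py
```

```text
t: 11.05
ee_pos: [0.3794, 0.1018, 0.3831]
tool_rot: [-0.018, 0.966, 0.047, 0.254]
ft_force: [11.4, 9.3, -14.7]
grip_width: 0.145
finger_force: 45.1
11.05 q [ 0.1351 -0.7837  2.2973 -0.0085  1.1133  1.6111] 
tcp [0.3794 0.1018 0.3831] x [0.8667 0.081  0.4922] y [ 0.0994 -0.995  -0.0114] z [ 0.4888  0.0588 -0.8704] grasp [0.461  0.1116 0.2377] F [ 11.444    9.2524 -14.681 ] ff 45.128790736198425 w 0.1446491239134226
```

```bash
python3 -m pendant '[{"linear":[10,0,-17.5],"roll":0},{"linear":[10,0,-17.5],"roll":0},{"linear":[10,0,-17.5],"roll":0},{"linear":[10,0,-17.5],"roll":0},{"linear":[10,0,-17.5],"roll":0},{"linear":[9,0,-15],"roll":0},{"linear":[0,0,0],"roll":0}]'; python3 st.py
```

```text
t: 11.63
ee_pos: [0.3798, 0.1014, 0.4979]
tool_rot: [-0.019, 0.967, 0.047, 0.249]
ft_force: [-8.4, 10.6, -13.1]
grip_width: 0.141
finger_force: 45.2
11.63 q [ 0.1321 -0.758   2.0751 -0.0038  1.3203  1.605 ] 
tcp [0.3798 0.1014 0.4979] x [0.8718 0.0823 0.483 ] y [ 0.101  -0.9948 -0.0129] z [ 0.4794  0.06   -0.8755] grasp [0.4599 0.1114 0.3517] F [ -8.4178  10.6233 -13.1223] ff 45.22281467914581 w 0.14112998412876204
```

```bash
python3 -m pendant '[{"linear":[3,0,-5.5],"roll":0},{"linear":[0,0,0],"roll":0}]' 0 45; python3 -m pendant '[{"linear":[0,0,0],"roll":0},{"linear":[0,0,0],"roll":0},{"linear":[0,0,0],"roll":0},{"linear":[0,0,0],"roll":0},{"linear":[0,0,0],"roll":0},{"linear":[0,0,0],"roll":0}]' 0.6 45;python3 go.py ".452,.11,.42" .45,-.045,.42 ".45,-.045,.1"
```

```text
t: 11.8
ee_pos: [0.3799, 0.1014, 0.4999]
tool_rot: [-0.019, 0.968, 0.047, 0.246]
ft_force: [7.8, 13.0, -32.8]
grip_width: 0.141
finger_force: 44.9
t: 12.3
ee_pos: [0.3805, 0.0999, 0.5103]
tool_rot: [-0.017, 0.965, 0.046, 0.257]
ft_force: [0.5, 0.1, 0.1]
grip_width: 0.521
finger_force: 0.0
12.3 q [ 0.13   -0.7603  2.0565 -0.008   1.3248  1.605 ] 
tcp [0.3805 0.0999 0.5103] x [0.8638 0.0805 0.4973] y [ 0.098  -0.9951 -0.0093] z [ 0.4942  0.0568 -0.8675] grasp [0.463  0.1094 0.3654] F [0.5087 0.0701 0.0631] ff 0.0 w 0.5213738906106985
-> [0.452 0.11  0.42 ] total [ 17.7  -2.2 -52.7] norm 55.7 rows@40 2
-> [ 0.45  -0.045  0.42 ] total [-14.2 154.1  -9.8] norm 155.0 rows@40 4
-> [ 0.45  -0.045  0.1  ] total [-159.1    3.   277.6] norm 320.0 rows@40 8
```

```bash
python3 -m pendant '[{"linear":[9,-1,-27],"roll":0},{"linear":[9,-1,-27],"roll":0},{"linear":[0,31,0],"roll":0},{"linear":[0,31,0],"roll":0},{"linear":[0,31,0],"roll":0},{"linear":[0,31,0],"roll":0},{"linear":[0,31,0],"roll":0},{"linear":[0,0,0],"roll":0}]' 0.6 45; python3 go.py ".475,-.045,.4"  ".475,-.045,.1" .58,-.0335,.075 .58,-.0335,.062
```

```text
t: 12.97
ee_pos: [0.3844, -0.0587, 0.5635]
tool_rot: [-0.015, 0.966, 0.043, 0.256]
ft_force: [-0.2, 0.0, 0.1]
grip_width: 0.599
finger_force: 0.0
12.97 q [-0.4047 -0.73    1.9422  0.2451  1.4705  1.1096] 
tcp [ 0.3844 -0.0587  0.5635] x [0.8655 0.0752 0.4953] y [ 0.0909 -0.9958 -0.0076] z [ 0.4927  0.0516 -0.8687] grasp [ 0.4667 -0.0501  0.4184] F [-0.1869  0.0352  0.1297] ff 0.0 w 0.5987213706521364
-> [ 0.475 -0.045  0.4  ] total [-1.5 -4.2 20.3] norm 20.8 rows@40 1
-> [ 0.475 -0.045  0.1  ] total [-148.6    2.3  260.6] norm 300.0 rows@40 8
-> [ 0.58   -0.0335  0.075 ] total [79.4 -1.7 74. ] norm 108.5 rows@40 3
-> [ 0.58   -0.0335  0.062 ] total [-6.4  0.1 11.3] norm 13.0 rows@40 1
```

```bash
python3 -m pendant '[{"linear":[-2,-4,20],"roll":0},{"linear":[-12,0,22],"roll":0},{"linear":[-12,0,22],"roll":0},{"linear":[-12,0,22],"roll":0},{"linear":[-12,0,22],"roll":0},{"linear":[-12,0,22],"roll":0},{"linear":[-12,0,22],"roll":0},{"linear":[-12,0,22],"roll":0},{"linear":[-12,0,22],"roll":0},{"linear":[-12,0,22],"roll":0},{"linear":[-12,0,22],"roll":0},{"linear":[-12,0,22],"roll":0},{"linear":[-12,0,18],"roll":0},{"linear":[0,0,0],"roll":0}]' 0.6 45; python3 -c "
from h import *
cv2.imwrite('pics/side3.png',snapshot('side'));cv2.imwrite('pics/top3.png',snapshot('top'))"; python3 go.py .58,-.0335,.078 .58,-.0335,.062
```

```text
t: 14.13
ee_pos: [0.3937, -0.0446, 0.2435]
tool_rot: [-0.019, 0.966, 0.046, 0.252]
ft_force: [-1.2, 0.2, -0.8]
grip_width: 0.596
finger_force: 0.0
14.23 q [-0.3525 -0.6253  2.458   0.2991  0.8614  0.9783] 
tcp [ 0.3956 -0.0454  0.2483] x [0.8653 0.0807 0.4947] y [ 0.0985 -0.9951 -0.01  ] z [ 0.4914  0.0574 -0.869 ] grasp [ 0.4777 -0.0358  0.1031] F [-0.249  -0.1303  0.7745] ff 0.0 w 0.601334051150278
-> [ 0.58   -0.0335  0.078 ] total [76.3  8.  72.2] norm 105.4 rows@40 3
-> [ 0.58   -0.0335  0.062 ] total [-7.9  0.2 13.9] norm 16.0 rows@40 1
```

View pics/side3.png

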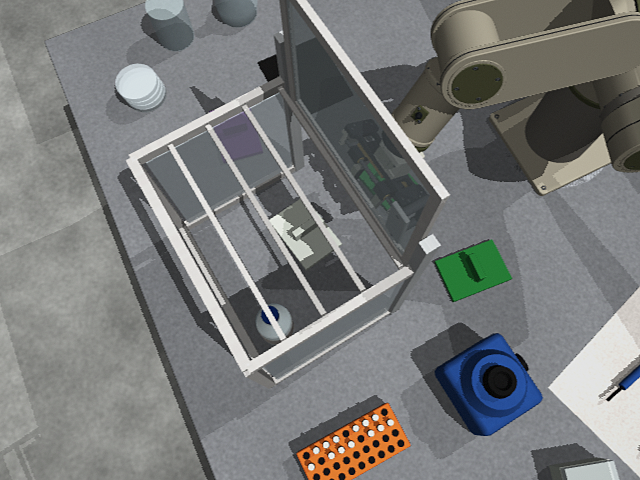

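The sash is fully up, with its lower edge above the gripper, and the tool stands in front of the opening. The rib is near (302,230). I'll take a close crop to centre on it.

```bash
python3 -c "
from h import *
a=cv2.imread('pics/side3.png')[190:275,260:345]; b=cv2.imread('pics/top3.png')[180:265,300:400]
cv2.imwrite('pics/c3.png',cv2.hconcat([cv2.resize(a,(400,400),interpolation=0),cv2.resize(b,(400,340),interpolation=0).__class__(0) if 0 else cv2.copyMakeBorder(cv2.resize(b,(400,340),interpolation=0),0,60,0,0,0)]))
for p in((.603,-.031,.067),(.576,-.034,.067)):
  u=np.array(proj('side',p));print((u-[260,190])*400/85)"
```

```text
[201.41782924 177.26351628]
[256.01256333 144.75223809]
```

View pics/c3.png

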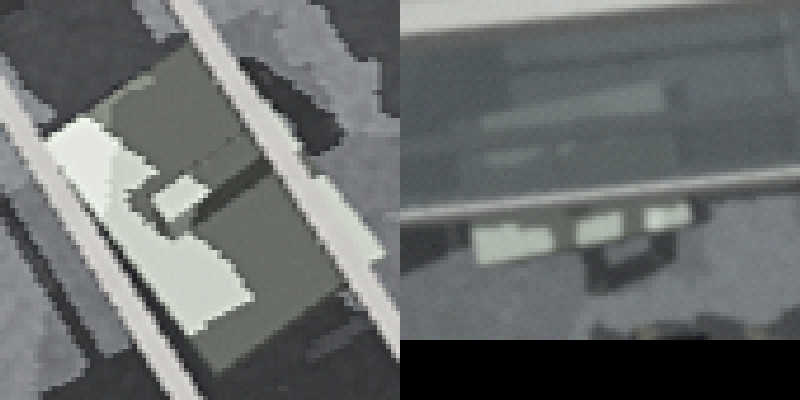

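```bash
python3 - <<'E'
from h import *
for q in((164.5,208.5),(202.5,181),(212,175),(256,144)): print(q,onz('side',np.array(q)*85/400+[260,190],.067).round(4))
t=cv2.imread('pics/top3.png')
# plate front edge corners seen under the sash in the top view, plate top z=.035
for q in((478,265),(694,223)): print('top front corners',onz('top',np.array([(q[0]-400)/4+300,q[1]/4+180]),.035).round(4))
E
```

```text
(164.5, 208.5) [ 0.6229 -0.0253  0.067 ]
(202.5, 181) [ 0.6033 -0.0293  0.067 ]
(212, 175) [ 0.5986 -0.03    0.067 ]
(256, 144) [ 0.5759 -0.0343  0.067 ]
top front corners [0.5429 0.0251 0.035 ]
top front corners [ 0.5661 -0.1046  0.035 ]
```

```bash
python3 -m pendant '[{"linear":[0,0,0],"roll":-0.075},{"linear":[0,0,0],"roll":0}]' >/dev/null; python3 go.py .58,-.034,.08 .58,-.034,.062
```

```text
14.4 q [-0.3528 -0.6272  2.4551  0.2992  0.8613  0.8995] 
tcp [ 0.3968 -0.046   0.2508] x [0.8527 0.1591 0.4977] y [ 0.1657 -0.9857  0.0312] z [ 0.4955  0.0558 -0.8668] grasp [ 0.4795 -0.0366  0.106 ] F [-0.3327  0.699   0.4768] ff 0.0 w 0.6021964657610949
-> [ 0.58  -0.034  0.08 ] total [73.1 13.2 72.5] norm 103.8 rows@40 3
-> [ 0.58  -0.034  0.062] total [-9.  -0.6 15.6] norm 18.0 rows@40 1
```

```bash
python3 -m pendant '[{"linear":[18,3,18],"roll":0},{"linear":[18,3,18],"roll":0},{"linear":[18,3.5,18],"roll":0},{"linear":[19,3.5,18.5],"roll":0},{"linear":[0,0,0],"roll":0}]';python3 go.py .58,-.034,.062
```

```text
t: 14.82
ee_pos: [0.4993, -0.0433, 0.2215]
tool_rot: [-0.008, 0.963, 0.081, 0.256]
ft_force: [-0.2, -0.2, -0.1]
grip_width: 0.598
finger_force: 0.0
14.82 q [-0.2585 -0.185   2.1995  0.2995  0.6605  0.9499] 
tcp [ 0.4993 -0.0433  0.2215] x [0.8553 0.1528 0.4951] y [ 0.1609 -0.9866  0.0265] z [ 0.4925  0.057  -0.8685] grasp [ 0.5816 -0.0337  0.0765] F [-0.1934 -0.2336 -0.1407] ff 0.0 w 0.5984871148446524
-> [ 0.58  -0.034  0.062] total [-8.6 -0.4 11.8] norm 14.6 rows@40 1
```

```bash
python3 -m pendant '[{"linear":[-4,0,6],"roll":0},{"linear":[-4,0,6],"roll":0},{"linear":[0,0,0],"roll":0}]' 0.6 3;python3 st.py; python3 -m pendant '[{"linear":[0,0,0],"roll":0},{"linear":[0,0,0],"roll":0},{"linear":[0,0,0],"roll":0},{"linear":[0,0,0],"roll":0},{"linear":[0,0,0],"roll":0},{"linear":[0,0,0],"roll":0},{"linear":[0,0,0],"roll":0},{"linear":[0,0,0],"roll":0},{"linear":[0,0,0],"roll":0},{"linear":[0,0,0],"roll":0}]' 0 3
```

```text
t: 15.07
ee_pos: [0.494, -0.0436, 0.2065]
tool_rot: [-0.008, 0.963, 0.082, 0.256]
ft_force: [-0.9, -0.3, 0.2]
grip_width: 0.598
finger_force: 0.0
15.07 q [-0.2626 -0.171   2.2194  0.3152  0.6304  0.9261] 
tcp [ 0.494  -0.0436  0.2065] x [0.8556 0.1544 0.494 ] y [ 0.1624 -0.9864  0.027 ] z [ 0.4914  0.0571 -0.869 ] grasp [ 0.576  -0.034   0.0613] F [-0.9036 -0.2849  0.1686] ff 0.0 w 0.5978409952290195
t: 15.9
ee_pos: [0.4951, -0.0438, 0.2075]
tool_rot: [-0.007, 0.963, 0.083, 0.256]
ft_force: [-2.7, -0.3, 2.9]
grip_width: 0.16
finger_force: 3.0
```

```bash
python3 -m pendant '[{"linear":[0,0,0],"roll":0},{"linear":[0,0,0],"roll":0},{"linear":[3,0,0],"roll":0},{"linear":[3,0,1],"roll":0},{"linear":[0,0,0],"roll":0}]' 0.3 3; python3 st.py; python3 -m pendant '[{"linear":[0,0,0],"roll":0},{"linear":[0,0,0],"roll":0},{"linear":[0,0,0],"roll":0},{"linear":[0,0,0],"roll":0},{"linear":[0,0,0],"roll":0}]' 0 3;  python3 -m pendant '[{"linear":[0,0,0],"roll":0},{"linear":[0,0,0],"roll":0},{"linear":[0,0,0],"roll":0}]' 0 25;python3 st.py
```

```text
t: 16.32
ee_pos: [0.5013, -0.0427, 0.2099]
tool_rot: [-0.007, 0.963, 0.082, 0.257]
ft_force: [1.1, -0.7, -0.1]
grip_width: 0.3
finger_force: 0.0
16.32 q [-0.2559 -0.1564  2.1996  0.3092  0.6315  0.9368] 
tcp [ 0.5013 -0.0427  0.2099] x [0.8546 0.1551 0.4957] y [ 0.1627 -0.9863  0.0281] z [ 0.4932  0.0566 -0.8681] grasp [ 0.5837 -0.0333  0.0649] F [ 1.0822 -0.7196 -0.1133] ff 0.0 w 0.29971722507778004
t: 16.73
ee_pos: [0.5006, -0.0427, 0.2094]
tool_rot: [-0.008, 0.963, 0.082, 0.256]
ft_force: [-0.7, 1.9, -1.1]
grip_width: 0.158
finger_force: 3.0
t: 16.98
ee_pos: [0.5007, -0.0427, 0.2096]
tool_rot: [-0.008, 0.963, 0.083, 0.256]
ft_force: [-1.6, 1.5, 2.0]
grip_width: 0.151
finger_force: 24.9
16.98 q [-0.2562 -0.1575  2.2011  0.3095  0.6319  0.9363] 
tcp [ 0.5007 -0.0427  0.2096] x [0.8549 0.1551 0.4951] y [ 0.1629 -0.9863  0.0277] z [ 0.4926  0.0569 -0.8684] grasp [ 0.583  -0.0331  0.0646] F [-1.5661  1.516   1.9903] ff 24.866114258766174 w 0.15140661840400557
```

```bash
python3 -m pendant '[{"linear":[1,0,-1.7],"roll":0},{"linear":[2,0,-3.5],"roll":0},{"linear":[2,0,-3.5],"roll":0},{"linear":[2,0,-3.5],"roll":0},{"linear":[2.5,0,-4],"roll":0},{"linear":[0,0,0],"roll":0},{"linear":[0,0,0],"roll":0}]' 0 25; python3 -c "
from h import *
a=snapshot('side')[180:280,250:350]; b=snapshot('top')[180:280,290:390]
cv2.imwrite('pics/c4.png',cv2.hconcat([cv2.resize(a,(400,400),interpolation=0),cv2.resize(b,(400,400),interpolation=0)]))"; python3 go.py .481,-.045,.092 .481,-.045,.1
```

```text
t: 17.57
ee_pos: [0.5011, -0.0423, 0.2289]
tool_rot: [-0.007, 0.963, 0.083, 0.257]
ft_force: [-0.3, -0.8, -1.1]
grip_width: 0.154
finger_force: 24.9
17.67 q [-0.2549 -0.1937  2.1929  0.291   0.6741  0.9601] 
tcp [ 0.5007 -0.0422  0.2282] x [0.855  0.1551 0.4949] y [ 0.1628 -0.9863  0.0279] z [ 0.4924  0.0567 -0.8685] grasp [ 0.583  -0.0327  0.0831] F [-0.2859  0.4299 -2.2092] ff 24.914001524448395 w 0.14588643900270418
-> [ 0.481 -0.045  0.092] total [-84.7  -4.2 -58.6] norm 103.1 rows@40 3
-> [ 0.481 -0.045  0.1  ] total [ 4.   0.2 -6.9] norm 8.0 rows@40 1
```

View pics/c4.png

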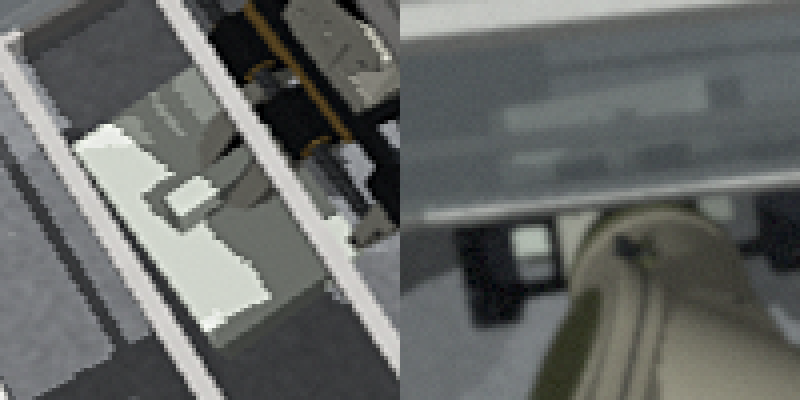

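The crops show the cover gripped level by its rib and lifted, with the tray still in place under it. I'll check reach for the way out and the place pose.

```bash
python3 - <<'E'
from kin import *
t=np.radians(29.7)
# effective: wrist centre = TCP - d6*z ; world geometry with tool z azimuth .115
zd=np.array([.4924,.0567,-.8685])
for g in((.50,-.05,.12),(.46,-.06,.15),(.45,-.06,.18),(.45,-.06,.22),(.46,-.2,.2),(.42,-.39,.2),(.42,-.39,.05),(.43,-.385,.05),(.461,.112,.35),(.461,.112,.08)):
    w=np.array(g)-(.167+.2005)*zd; rr=np.hypot(w[0],w[1])
    f=lambda q:np.r_[fk(np.r_[P.x[:5],0],np.r_[q,0])-[rr,w[2]]]
    s=least_squares(f,[-.5,2.2],bounds=([-.89,.02],[2.26,2.5]));print(g,w.round(3),s.x.round(3),round(1000*np.linalg.norm(s.fun),1),'mm')
E
```

```text
(0.5, -0.05, 0.12) [ 0.319 -0.071  0.439] [-0.554  2.385] 0.0 mm
(0.46, -0.06, 0.15) [ 0.279 -0.081  0.469] [-0.758  2.446] 0.0 mm
(0.45, -0.06, 0.18) [ 0.269 -0.081  0.499] [-0.831  2.429] 0.0 mm
(0.45, -0.06, 0.22) [ 0.269 -0.081  0.539] [-0.848  2.366] 0.0 mm
(0.46, -0.2, 0.2) [ 0.279 -0.221  0.519] [-0.537  2.224] 0.0 mm
(0.42, -0.39, 0.2) [ 0.239 -0.411  0.519] [-0.153  1.928] 0.0 mm
(0.42, -0.39, 0.05) [ 0.239 -0.411  0.369] [0.06  2.027] 0.0 mm
(0.43, -0.385, 0.05) [ 0.249 -0.406  0.369] [0.062 2.025] 0.0 mm
(0.461, 0.112, 0.35) [0.28  0.091 0.669] [-0.776  2.095] 0.0 mm
(0.461, 0.112, 0.08) [0.28  0.091 0.399] [-0.617  2.5  ] 1.8 mm
```

```bash
python3 go.py .50,-.055,.125 .455,-.075,.185 .43,-.16,.2 .418,-.381,.2
```

```text
17.67 q [-0.2549 -0.1937  2.1929  0.291   0.6741  0.9601] 
tcp [ 0.5007 -0.0422  0.2282] x [0.855  0.1551 0.4949] y [ 0.1628 -0.9863  0.0279] z [ 0.4924  0.0567 -0.8685] grasp [ 0.583  -0.0327  0.0831] F [-0.2859  0.4299 -2.2092] ff 24.914001524448395 w 0.14588643900270418
-> [ 0.5   -0.055  0.125] total [-53.7   9.7 -78.5] norm 95.6 rows@40 3
-> [ 0.455 -0.075  0.185] total [-11.9  14.1 -75.4] norm 77.6 rows@40 2
-> [ 0.43 -0.16  0.2 ] total [-27.1  80.2 -30.2] norm 89.9 rows@40 3
-> [ 0.418 -0.381  0.2  ] total [-44.5 216.  -18.4] norm 221.3 rows@40 6
```

```bash
python3 -m pendant '[{"linear":[-11,2,-15],"roll":0},{"linear":[-14,2.5,-21],"roll":0},{"linear":[-14,2.5,-21],"roll":0},{"linear":[-14,2.5,-21],"roll":0},{"linear":[-3,3.5,-19],"roll":0},{"linear":[-3,3.5,-19],"roll":0},{"linear":[-3,3.5,-19],"roll":0},{"linear":[-3,3.5,-18],"roll":0},{"linear":[0,0,0],"roll":0}]' 0 25; python3 go.py .43,-.16,.2 .418,-.381,.2
```

```text
t: 18.42
ee_pos: [0.3734, -0.085, 0.3326]
tool_rot: [-0.006, 0.963, 0.082, 0.258]
ft_force: [0.1, -0.3, -0.0]
grip_width: 0.147
finger_force: 24.9
18.42 q [-0.5048 -0.786   2.391   0.3251  1.1178  0.8145] 
tcp [ 0.3734 -0.085   0.3326] x [0.853  0.1554 0.4982] y [ 0.1616 -0.9864  0.0311] z [ 0.4962  0.054  -0.8665] grasp [ 0.4563 -0.076   0.1879] F [ 0.1268 -0.279  -0.0465] ff 24.939139187335968 w 0.14677980705520624
-> [ 0.43 -0.16  0.2 ] total [-29.4  79.  -28.1] norm 88.8 rows@40 3
-> [ 0.418 -0.381  0.2  ] total [-44.6 216.  -17.9] norm 221.3 rows@40 6
```

```bash
python3 -m pendant '[{"linear":[-7.5,20,-7],"roll":0},{"linear":[-7.5,20,-7],"roll":0},{"linear":[-7.5,20,-7],"roll":0},{"linear":[-7,20,-7],"roll":0},{"linear":[-5,24,-2],"roll":0},{"linear":[-5,24,-2],"roll":0},{"linear":[-5,24,-2],"roll":0},{"linear":[-5,24,-2],"roll":0},{"linear":[-5,24,-2],"roll":0},{"linear":[-5,24,-2],"roll":0},{"linear":[-5,24,-2],"roll":0},{"linear":[-5,24,-2],"roll":0},{"linear":[-5,24,-2],"roll":0},{"linear":[0,0,0],"roll":0}]' 0 25; python3 go.py .418,-.381,.2 .418,-.381,.06 .418,-.381,.0445; python3 -c "
from h import *
cv2.imwrite('pics/side5.png',snapshot('side'));cv2.imwrite('pics/top5.png',snapshot('top'))"
```

```text
t: 19.58
ee_pos: [0.3353, -0.3934, 0.3393]
tool_rot: [-0.007, 0.963, 0.081, 0.256]
ft_force: [1.1, -0.4, -0.7]
grip_width: 0.145
finger_force: 25.0
19.58 q [-1.1416 -0.1642  1.947   0.522   1.2304  0.1158] 
tcp [ 0.3353 -0.3934  0.3393] x [0.856  0.1523 0.494 ] y [ 0.1596 -0.9868  0.0276] z [ 0.4917  0.0552 -0.869 ] grasp [ 0.4174 -0.3842  0.1941] F [ 1.1237 -0.3993 -0.6978] ff 24.960966110229492 w 0.14474468929602677
-> [ 0.418 -0.381  0.2  ] total [ 3.9 -2.9 -4.6] norm 6.7 rows@40 1
-> [ 0.418 -0.381  0.06 ] total [-69.2  -3.9 121.7] norm 140.0 rows@40 4
-> [ 0.418  -0.381   0.0445] total [-7.7 -0.4 13.5] norm 15.5 rows@40 1
```

View pics/top5.png

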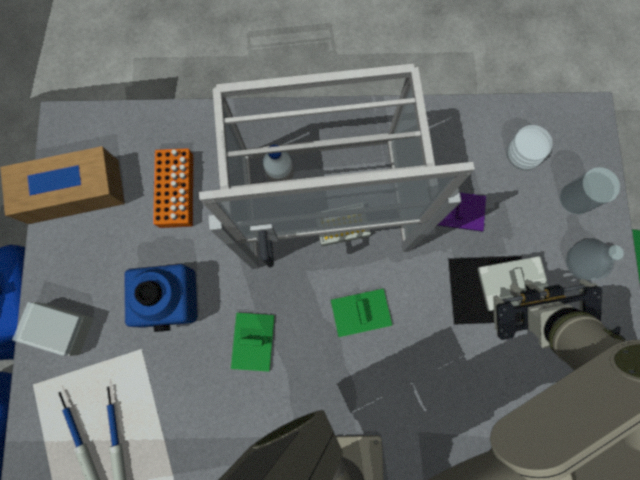

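The top view shows the cover held level above the mat, near (513,280), with the flask at (590,258) clear of the gripper. The tray is alone under the sash at (345,235).

```bash
python3 -m pendant '[{"linear":[-11,-1,19],"roll":0},{"linear":[-11,-1,19.5],"roll":0},{"linear":[-11,-1,19.5],"roll":0},{"linear":[-11,-1.5,19.5],"roll":0},{"linear":[-11,-1.5,19.5],"roll":0},{"linear":[-7,-1,14],"roll":0},{"linear":[0,0,0],"roll":0}]' 0 25; python3 go.py .418,-.381,.0445; python3 -m pendant '[{"linear":[-1.5,0,2.5],"roll":0},{"linear":[-1.5,0,2.5],"roll":0},{"linear":[-1,0,2],"roll":0},{"linear":[0,0,0],"roll":0}]' 0 25; python3 go.py .418,-.381,.0445
```

```text
t: 20.27
ee_pos: [0.3355, -0.3834, 0.2092]
tool_rot: [-0.011, 0.963, 0.082, 0.255]
ft_force: [-0.2, 0.1, -1.0]
grip_width: 0.147
finger_force: 25.0
20.27 q [-1.1326 -0.0022  2.0559  0.5908  1.0035 -0.0352] 
tcp [ 0.3355 -0.3834  0.2092] x [0.8565 0.153  0.4929] y [ 0.1641 -0.9862  0.0209] z [ 0.4893  0.063  -0.8698] grasp [ 0.4172 -0.3729  0.0639] F [-0.1653  0.0764 -0.9858] ff 24.96090978384018 w 0.1470220528428597
-> [ 0.418  -0.381   0.0445] total [-10.1   7.7  16.8] norm 21.1 rows@40 1
t: 20.6
ee_pos: [0.3364, -0.3871, 0.2063]
tool_rot: [-0.007, 0.963, 0.083, 0.257]
ft_force: [0.3, -0.6, -0.9]
grip_width: 0.148
finger_force: 25.0
20.6 q [-1.1344  0.0093  2.0513  0.5971  0.9909 -0.0466] 
tcp [ 0.3364 -0.3871  0.2063] x [0.8546 0.1559 0.4953] y [ 0.1629 -0.9862  0.0293] z [ 0.493   0.0556 -0.8682] grasp [ 0.4187 -0.3778  0.0613] F [ 0.2603 -0.5882 -0.9209] ff 24.961276352405548 w 0.14805329768174055
-> [ 0.418  -0.381   0.0445] total [-9.4  2.5 14.1] norm 17.1 rows@40 1
```

```bash
python3 -m pendant '[{"linear":[-2,1,3],"roll":0},{"linear":[-2,1,3],"roll":0},{"linear":[-1.5,0,2.5],"roll":0},{"linear":[-1,0,2],"roll":0},{"linear":[0,0,0],"roll":0},{"linear":[0,0,0],"roll":0}]' 0 25; python3 go.py .418,-.381,.0445
```

```text
t: 21.1
ee_pos: [0.3359, -0.3891, 0.193]
tool_rot: [-0.008, 0.963, 0.082, 0.256]
ft_force: [-0.7, -0.6, 0.5]
grip_width: 0.145
finger_force: 25.0
21.1 q [-1.137   0.0393  2.05    0.6071  0.9704 -0.0666] 
tcp [ 0.3359 -0.3891  0.193 ] x [0.8551 0.1547 0.4948] y [ 0.1627 -0.9863  0.0272] z [ 0.4922  0.0573 -0.8686] grasp [ 0.4182 -0.3796  0.0479] F [-0.7309 -0.6453  0.5354] ff 24.961237013339996 w 0.14477673315391407
-> [ 0.418  -0.381   0.0445] total [-2.   1.3  2.8] norm 3.7 rows@40 1
```

```bash
python3 -m pendant '[{"linear":[-0.5,0.3,1],"roll":0},{"linear":[-0.5,0.3,0.9],"roll":0},{"linear":[0,0,0],"roll":0}]' 0 25; python3 -m pendant '[{"linear":[-0.5,0.3,0.9],"roll":0},{"linear":[0,0,0],"roll":0}]' 0 25;python3 -m pendant '[{"linear":[-0.5,0,0.9],"roll":0},{"linear":[0,0,0],"roll":0},{"linear":[0,0,0],"roll":0}]' 0 25; python3 st.py
```

```text
t: 21.35
ee_pos: [0.3362, -0.3899, 0.191]
tool_rot: [-0.008, 0.963, 0.082, 0.256]
ft_force: [0.3, 0.7, -0.8]
grip_width: 0.148
finger_force: 25.0
t: 21.52
ee_pos: [0.3362, -0.3902, 0.19]
tool_rot: [-0.008, 0.963, 0.082, 0.256]
ft_force: [-0.9, 0.8, -0.6]
grip_width: 0.152
finger_force: 25.0
t: 21.77
ee_pos: [0.3363, -0.3904, 0.1894]
tool_rot: [-0.007, 0.963, 0.083, 0.256]
ft_force: [-2.7, -1.2, 3.2]
grip_width: 0.149
finger_force: 25.0
21.77 q [-1.1375  0.0492  2.0477  0.6107  0.9636 -0.0732] 
tcp [ 0.3363 -0.3904  0.1894] x [0.8548 0.1552 0.4952] y [ 0.1627 -0.9863  0.0282] z [ 0.4928  0.0565 -0.8683] grasp [ 0.4186 -0.381   0.0444] F [-2.7499 -1.1588  3.151 ] ff 25.001781284809113 w 0.14933457373000095
```

Contact was made at the expected height with about 3 N. I'll release and rise.

```bash
python3 -m pendant '[{"linear":[0,0,0],"roll":0},{"linear":[0,0,0],"roll":0},{"linear":[0,0,0],"roll":0},{"linear":[0,0,0],"roll":0},{"linear":[0,0,0],"roll":0},{"linear":[0,0,0],"roll":0}]' 0.5 25 >/dev/null; python3 -m pendant '[{"linear":[5,0,-9],"roll":0},{"linear":[10,0,-17],"roll":0},{"linear":[12,0,-22],"roll":0},{"linear":[15,0,-26],"roll":0},{"linear":[15,0,-26],"roll":0},{"linear":[15,0,-26],"roll":0},{"linear":[15,0,-26],"roll":0},{"linear":[15,0,-26],"roll":0},{"linear":[15,0,-26],"roll":0},{"linear":[15,0,-26],"roll":0}]' 0.5; python3 -c "
from h import *
t=snapshot('top');cv2.imwrite('pics/top6.png',t);cv2.imwrite('pics/side6.png',snapshot('side'))"; python3 go.py .44,-.1,.44 .455,.11,.44
```

```text
t: 23.1
ee_pos: [0.3356, -0.3822, 0.4566]
tool_rot: [-0.007, 0.963, 0.083, 0.256]
ft_force: [0.3, 0.2, -0.2]
grip_width: 0.503
finger_force: 0.0
23.2 q [-1.1312 -0.266   1.81    0.4954  1.4261  0.2364] 
tcp [ 0.3363 -0.3832  0.4617] x [0.8524 0.1595 0.4979] y [ 0.1624 -0.986   0.0378] z [ 0.497   0.0486 -0.8664] grasp [ 0.4193 -0.3751  0.317 ] F [-0.6878  0.1938  0.608 ] ff 0.0 w 0.5001803304412391
-> [ 0.44 -0.1   0.44] total [ 122.8 -263.2  -82.9] norm 302.0 rows@40 8
-> [0.455 0.11  0.44 ] total [  46.3 -204.6   17.7] norm 210.5 rows@40 6
```

View pics/side6.png

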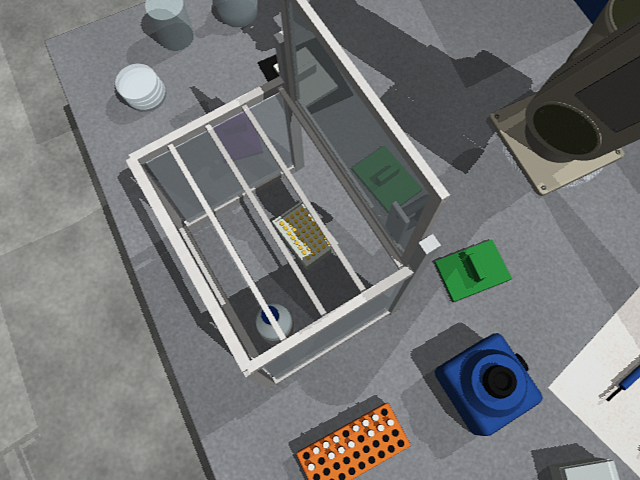

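The tip tray stands uncovered at about (305,232), and the cover lies rib up on the mat, seen through the sash at about (312,85). Now back to the handle.

```bash
python3 -m pendant '[{"linear":[14,-29,-10],"roll":0},{"linear":[14,-29,-10],"roll":0},{"linear":[14,-29,-10],"roll":0},{"linear":[14,-29,-10],"roll":0},{"linear":[14,-29,-10],"roll":0},{"linear":[14,-29,-10],"roll":0},{"linear":[14,-29,-10],"roll":0},{"linear":[14,-29,-10],"roll":0},{"linear":[14,-29,-4],"roll":0},{"linear":[7,-29,3],"roll":0},{"linear":[7,-29,3],"roll":0},{"linear":[7,-29,3],"roll":0},{"linear":[7,-29,3],"roll":0},{"linear":[7,-29,3],"roll":0},{"linear":[0,0,0],"roll":0}]' 0.5; python3 go.py .461,.112,.44 .461,.112,.358; python3 - <<'E'
from h import *
t=snapshot('top');cv2.imwrite('pics/top7.png',t)
m=((t[230:350,430:560].min(2)>90)).astype(np.uint8)
for c in cv2.findContours(m,0,2)[0]:
    if cv2.contourArea(c)>150: R=cv2.minAreaRect(c);print(R,onz('top',np.array(R[0])+[430,230],.014))
E
```

```text
t: 24.45
ee_pos: [0.3727, 0.0437, 0.5827]
tool_rot: [-0.009, 0.963, 0.086, 0.257]
ft_force: [0.8, 0.3, -0.4]
grip_width: 0.502
finger_force: 0.0
24.45 q [-0.0701 -0.7675  1.9264  0.0973  1.4717  1.3378] 
tcp [0.3727 0.0437 0.5827] x [0.8533 0.1611 0.4959] y [ 0.1707 -0.985   0.0262] z [ 0.4927  0.0623 -0.868 ] grasp [0.455  0.0541 0.4378] F [ 0.7561  0.3142 -0.356 ] ff 0.0 w 0.5018537934132571
-> [0.461 0.112 0.44 ] total [ 15.6 -55.9   4.7] norm 58.2 rows@40 2
-> [0.461 0.112 0.358] total [-40.7  -2.1  71.2] norm 82.0 rows@40 3
((37.82432556152344, 106.5540542602539), (15.289106369018555, 27.45462989807129), 9.462322235107422) [ 0.32558461 -0.31842113  0.014     ]
((5.5, 79.0), (64.0, 11.0), 90.0) [ 0.39082562 -0.24684396  0.014     ]
((59.499996185302734, 59.499996185302734), (38.82480239868164, 56.033058166503906), 79.28687286376953) [ 0.4346296  -0.37843636  0.014     ]
((77.5, 59.5), (119.0, 103.0), 90.0) [ 0.43386756 -0.42131651  0.014     ]
```

The cover is centred on the mat to within 1 mm. I'll descend on the raised handle and grip.

```bash
python3 -m pendant '[{"linear":[8,-28,2],"roll":0},{"linear":[8,-28,2],"roll":0},{"linear":[0,0,0],"roll":0},{"linear":[-10,0,18],"roll":0},{"linear":[-10,0,18],"roll":0},{"linear":[-10,0,18],"roll":0},{"linear":[-10,-1,18],"roll":0},{"linear":[0,0,0],"roll":0}]' 0.5;python3 go.py .461,.112,.358; python3 -m pendant '[{"linear":[0,0,0],"roll":0},{"linear":[0,0,0],"roll":0},{"linear":[0,0,0],"roll":0},{"linear":[0,0,0],"roll":0},{"linear":[0,0,0],"roll":0},{"linear":[0,0,0],"roll":0},{"linear":[0,0,0],"roll":0},{"linear":[0,0,0],"roll":0}]' 0 45; python3 go.py .461,.112,.08
```

```text
t: 25.17
ee_pos: [0.3808, 0.094, 0.498]
tool_rot: [-0.007, 0.964, 0.082, 0.253]
ft_force: [-0.9, -0.4, -0.1]
grip_width: 0.497
finger_force: 0.0
25.17 q [ 0.1107 -0.7653  2.08    0.0006  1.316   1.5128] 
tcp [0.3808 0.094  0.498 ] x [0.8591 0.1537 0.4882] y [ 0.1608 -0.9866  0.0278] z [ 0.486   0.0546 -0.8723] grasp [0.4619 0.1031 0.3523] F [-0.921  -0.3532 -0.0801] ff 0.0 w 0.49709076144220227
-> [0.461 0.112 0.358] total [ 3.3 -8.8 -4.9] norm 10.6 rows@40 1
t: 25.83
ee_pos: [0.3805, 0.0997, 0.5048]
tool_rot: [-0.015, 0.962, 0.085, 0.257]
ft_force: [-4.1, 33.9, 0.5]
grip_width: 0.143
finger_force: 45.0
25.83 q [ 0.1196 -0.7653  2.0694  0.0127  1.3164  1.5146] 
tcp [0.3805 0.0997 0.5048] x [0.8532 0.1559 0.4977] y [ 0.1708 -0.9852  0.0157] z [ 0.4928  0.0716 -0.8672] grasp [0.4628 0.1116 0.3599] F [-4.057  33.9205  0.4571] ff 45.01838743686676 w 0.143474188529277
-> [0.461 0.112 0.08 ] total [-140.8   -5.1  241.9] norm 280.0 rows@40 7
```

```bash
python3 -m pendant '[{"linear":[0,-6,0],"roll":0},{"linear":[-7,0,12],"roll":0},{"linear":[-10,0,17.5],"roll":0},{"linear":[-10,0,17.5],"roll":0},{"linear":[-10,0,17.5],"roll":0},{"linear":[-10,0,17.5],"roll":0},{"linear":[-10,0,17.5],"roll":0},{"linear":[-10,0,17.5],"roll":0},{"linear":[-10,0,17.5],"roll":0}]' 0 45; python3 go.py .461,.112,.08
```

```text
t: 26.58
ee_pos: [0.3803, 0.1003, 0.3491]
tool_rot: [-0.013, 0.963, 0.083, 0.258]
ft_force: [-6.2, 31.5, 4.6]
grip_width: 0.143
finger_force: 45.0
26.58 q [ 0.1245 -0.7751  2.3553  0.0067  1.0399  1.5213] 
tcp [0.3803 0.1003 0.3491] x [0.8536 0.1533 0.4979] y [ 0.1665 -0.9859  0.018 ] z [ 0.4936  0.0676 -0.867 ] grasp [0.4628 0.1116 0.2043] F [-6.1726 31.5332  4.6442] ff 44.96229439973831 w 0.142568669759928
-> [0.461 0.112 0.08 ] total [-63.3  -2.9 106.9] norm 124.3 rows@40 4
```

```bash
python3 -m pendant '[{"linear":[-5,-4,9],"roll":0},{"linear":[-10,-4,17.5],"roll":0},{"linear":[-10,0,17.5],"roll":0},{"linear":[-10,0,17.5],"roll":0},{"linear":[-10,0,17.5],"roll":0},{"linear":[-6,0,10],"roll":0},{"linear":[0,0,0],"roll":0}]' 0 45; python3 go.py .461,.112,.08
```

```text
t: 27.17
ee_pos: [0.38, 0.1022, 0.2445]
tool_rot: [-0.008, 0.963, 0.082, 0.257]
ft_force: [16.4, 4.4, -14.3]
grip_width: 0.142
finger_force: 44.9
27.17 q [ 0.1376 -0.6522  2.4814 -0.0152  0.7917  1.5462] 
tcp [0.38   0.1022 0.2445] x [0.8541 0.1539 0.4969] y [ 0.162  -0.9864  0.0269] z [ 0.4943  0.0575 -0.8674] grasp [0.4626 0.1118 0.0996] F [ 16.427    4.4234 -14.257 ] ff 44.92994427680969 w 0.14191112042173168
-> [0.461 0.112 0.08 ] total [-11.1  -1.   16.3] norm 19.7 rows@40 1
```

```bash
python3 -m pendant '[{"linear":[-4,0,6],"roll":0},{"linear":[-4,0,6],"roll":0},{"linear":[-3,0,5],"roll":0},{"linear":[0,0,0],"roll":0}]' 0 45; python3 go.py .461,.112,.08
```

```text
t: 27.5
ee_pos: [0.3801, 0.1021, 0.2255]
tool_rot: [-0.008, 0.963, 0.082, 0.257]
ft_force: [16.9, 7.8, -12.1]
grip_width: 0.142
finger_force: 45.0
27.5 q [ 0.1369 -0.6135  2.496  -0.015   0.7387  1.5457] 
tcp [0.3801 0.1021 0.2255] x [0.8541 0.1542 0.4967] y [ 0.1625 -0.9863  0.0267] z [ 0.494   0.0579 -0.8675] grasp [0.4626 0.1118 0.0807] F [ 16.9153   7.7943 -12.1224] ff 44.95560050010681 w 0.1418336434123674
-> [0.461 0.112 0.08 ] total [-1.7 -0.5 -0.2] norm 1.8 rows@40 1
```

```bash
python3 -m pendant '[{"linear":[0,0,4],"roll":0},{"linear":[0,0,3],"roll":0},{"linear":[0,0,0],"roll":0}]' 0 45; python3 st.py;  python3 -m pendant '[{"linear":[-1,0,4],"roll":0},{"linear":[0,0,3],"roll":0},{"linear":[0,0,0],"roll":0}]' 0 45; python3 st.py
```

```text
t: 27.75
ee_pos: [0.3843, 0.1027, 0.2218]
tool_rot: [-0.008, 0.963, 0.082, 0.258]
ft_force: [-10.3, 3.0, 15.7]
grip_width: 0.141
finger_force: 44.8
27.75 q [ 0.137  -0.5857  2.4874 -0.0157  0.7184  1.5459] 
tcp [0.3843 0.1027 0.2218] x [0.8535 0.1547 0.4976] y [ 0.1629 -0.9863  0.0272] z [ 0.495   0.0578 -0.867 ] grasp [0.4669 0.1123 0.077 ] F [-10.3049   2.976   15.6738] ff 44.75328404456377 w 0.14069296206905227
t: 28.0
ee_pos: [0.3881, 0.1031, 0.2169]
tool_rot: [-0.008, 0.962, 0.082, 0.26]
ft_force: [-7.1, 3.9, 19.6]
grip_width: 0.146
finger_force: 44.9
28.0 q [ 0.1367 -0.5593  2.4821 -0.0159  0.6926  1.546 ] 
tcp [0.3881 0.1031 0.2169] x [0.8512 0.1544 0.5017] y [ 0.1628 -0.9863  0.0274] z [ 0.499   0.0584 -0.8646] grasp [0.4714 0.1128 0.0725] F [-7.1039  3.9419 19.6076] ff 44.86717410385609 w 0.14614645721180078
```

The force now pushes up at about 20 N and the pads slide on the bar, so the sash should be on its lower stop. I'll release, rise clear and check.

```bash
python3 -m pendant '[{"linear":[0,0,0],"roll":0},{"linear":[0,0,0],"roll":0},{"linear":[0,0,0],"roll":0},{"linear":[0,0,0],"roll":0},{"linear":[0,0,0],"roll":0},{"linear":[0,0,0],"roll":0}]' 0.5 25 >/dev/null; python3 st.py; python3 -m pendant '[{"linear":[3,0,-11],"roll":0},{"linear":[6,0,-20],"roll":0},{"linear":[11,0,-20],"roll":0},{"linear":[15,0,-26],"roll":0},{"linear":[15,0,-26],"roll":0},{"linear":[15,0,-26],"roll":0},{"linear":[15,0,-26],"roll":0},{"linear":[15,0,-26],"roll":0},{"linear":[15,0,-26],"roll":0},{"linear":[15,0,-26],"roll":0},{"linear":[0,0,-35],"roll":0},{"linear":[0,0,-35],"roll":0},{"linear":[0,25,-30],"roll":0},{"linear":[0,35,0],"roll":0},{"linear":[0,35,0],"roll":0},{"linear":[0,35,0],"roll":0},{"linear":[0,35,0],"roll":0},{"linear":[0,35,0],"roll":0},{"linear":[0,35,0],"roll":0},{"linear":[0,0,0],"roll":0}]' 0.5; python3 - <<'E'
from h import *
s=snapshot('side');t=snapshot('top');cv2.imwrite('pics/side8.png',s);cv2.imwrite('pics/top8.png',t)
s0=cv2.imread('pics/side0.png');t0=cv2.imread('pics/top0.png')
A=cv2.hconcat([np.vstack([s0[180:300,330:440],s[180:300,330:440]]),np.vstack([t0[190:310,205:345],t[190:310,205:345]])])
cv2.imwrite('pics/c8.png',cv2.resize(A,None,fx=2.4,fy=2.4,interpolation=0))
E
```

```text
28.5 q [ 0.1357 -0.5572  2.4884 -0.0168  0.6935  1.5457] 
tcp [0.3852 0.1022 0.2123] x [0.8558 0.1552 0.4936] y [ 0.1626 -0.9863  0.0281] z [ 0.4912  0.0562 -0.8693] grasp [0.4673 0.1116 0.0671] F [ 0.6775 -0.0858  0.653 ] ff 0.0 w 0.48758628382400393
t: 30.17
ee_pos: [0.3668, -0.1334, 0.5687]
tool_rot: [-0.007, 0.964, 0.079, 0.255]
ft_force: [0.2, 1.6, -0.1]
grip_width: 0.499
finger_force: 0.0
```

View pics/c8.png

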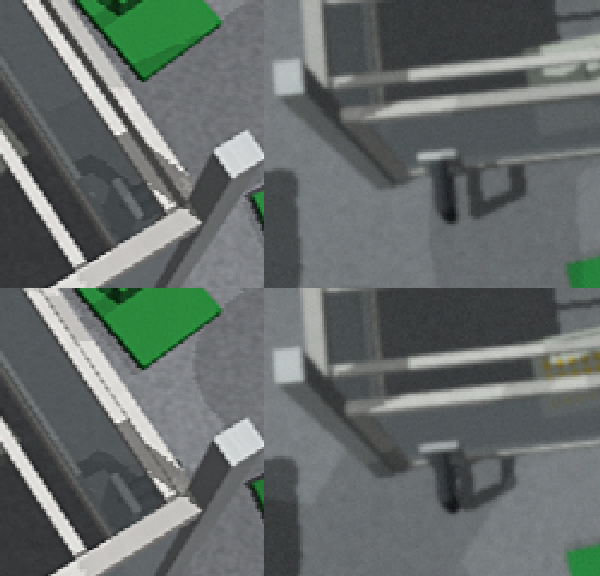

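The crop compares before (upper row) and after (lower row): the sash top edge and handle have moved a couple of pixels from their start position. I'll measure the sash height in pixels to see whether it now stands lower or higher than at the start.

```bash
python3 - <<'E'
from h import *
I={k:cv2.cvtColor(cv2.imread(f'pics/{k}.png'),6) for k in('side0','side8','top0','top8')}
def shift(a,b,x,y,w,h):
    T=a[y:y+h,x:x+w];r=cv2.matchTemplate(b[y-12:y+h+12,x-12:x+w+12],T,5);_,v,_,l=cv2.minMaxLoc(r);return l[0]-12,l[1]-12,round(v,2)
print('top handle bar',shift(I['top0'],I['top8'],265,245,26,44))
for dz in(-.01,-.005,.005,.01): print(dz,[ (np.array(proj(n,(.461,.112,.1+dz)))-proj(n,(.461,.112,.1))).round(1) for n in('top','side')],(np.array(proj('side',(.525,0,.295+dz)))-proj('side',(.525,0,.295))).round(1))
# sash lower edge (white line) in top view near col 330
for k in('top0','top8'):print(k,I[k][238:262,320].tolist())
print('edge rows for sash edge height above bench:',[(z,round(proj('top',(.525,0,z))[1],1),round(proj('top',(.525,0,z))[0])) for z in(.005,.01,.015,.02)])
for k in('side0','side8'):print(k,I[k][180:215,350].tolist())
E
```

```text
top handle bar (1, 1, 0.9)
-0.01 [array([0.4, 0.5]), array([-0.7,  1.4])] [-0.2  2.5]
-0.005 [array([0.2, 0.3]), array([-0.3,  0.7])] [-0.1  1.3]
0.005 [array([-0.2, -0.3]), array([ 0.3, -0.7])] [ 0.1 -1.3]
0.01 [array([-0.4, -0.5]), array([ 0.7, -1.5])] [ 0.2 -2.6]
top0 [95, 93, 95, 96, 96, 95, 93, 92, 88, 87, 86, 84, 86, 89, 92, 104, 122, 136, 113, 96, 101, 105, 106, 106]
top8 [93, 93, 92, 91, 90, 89, 86, 87, 87, 86, 87, 87, 86, 86, 89, 96, 102, 131, 158, 139, 121, 119, 120, 120]
edge rows for sash edge height above bench: [(0.005, np.float64(255.5), 330), (0.01, np.float64(255.2), 330), (0.015, np.float64(254.9), 330), (0.02, np.float64(254.5), 330)]
side0 [111, 58, 58, 61, 54, 99, 165, 191, 225, 223, 219, 219, 222, 226, 222, 191, 127, 67, 76, 86, 88, 87, 87, 87, 89, 89, 88, 90, 87, 89, 87, 88, 87, 88, 90]
side8 [217, 219, 211, 196, 168, 167, 174, 178, 220, 221, 217, 219, 221, 228, 222, 190, 125, 65, 77, 86, 89, 88, 88, 88, 89, 89, 89, 90, 87, 87, 89, 87, 85, 87, 89]
```

The sash is now lower than at the start, when it stood slightly ajar. To be sure it is fully shut, I'll close the fingers and press on the handle's top bend, which should meet the tips 112 mm up if it is.

```bash
python3 -m pendant '[{"linear":[0,-28,0],"roll":0},{"linear":[0,-28,0],"roll":0},{"linear":[0,-28,0],"roll":0},{"linear":[0,-28,0],"roll":0},{"linear":[0,-28,0],"roll":0},{"linear":[0,-28,0],"roll":0},{"linear":[0,-28,0],"roll":0},{"linear":[0,-28,0],"roll":0},{"linear":[0,0,0],"roll":0}]' 0 20; python3 go.py .47,.112,.25 .47,.112,.14
```

```text
t: 31.02
ee_pos: [0.328, 0.0987, 0.5643]
tool_rot: [-0.01, 0.962, 0.088, 0.257]
ft_force: [-0.0, 0.4, -0.8]
grip_width: 0.007
finger_force: 0.0
31.02 q [ 0.147  -0.8784  2.0154 -0.0085  1.4852  1.5344] 
tcp [0.328  0.0987 0.5643] x [0.8529 0.1639 0.4958] y [ 0.1742 -0.9844  0.0258] z [ 0.4922  0.0643 -0.8681] grasp [0.4102 0.1094 0.4194] F [-0.0437  0.3602 -0.7973] ff 0.0 w 0.006567136792562895
-> [0.47  0.112 0.25 ] total [-32.5   3.5 176.6] norm 179.6 rows@40 5
-> [0.47  0.112 0.14 ] total [-54.5  -2.8  95.5] norm 110.0 rows@40 3
```

```bash
python3 -m pendant '[{"linear":[-4,0,25],"roll":0},{"linear":[-4,0,25],"roll":0},{"linear":[-5,1,25],"roll":0},{"linear":[-5,1,25],"roll":0},{"linear":[-5,1,25],"roll":0},{"linear":[-5,0,25],"roll":0},{"linear":[-5,0,26],"roll":0},{"linear":[-12,0,22],"roll":0},{"linear":[-12,0,22],"roll":0},{"linear":[-12,0,22],"roll":0},{"linear":[-12,0,15],"roll":0},{"linear":[0,0,0],"roll":0}]' 0; python3 go.py .47,.112,.14  .47,.112,.1285
```

```text
t: 32.02
ee_pos: [0.3856, 0.0922, 0.2958]
tool_rot: [-0.008, 0.964, 0.083, 0.252]
ft_force: [-1.1, -0.6, -1.2]
grip_width: 0.005
finger_force: 0.0
32.02 q [ 0.1016 -0.7101  2.4153  0.0089  0.9264  1.4968] 
tcp [0.3856 0.0922 0.2958] x [0.859  0.1566 0.4874] y [ 0.1642 -0.986   0.0273] z [ 0.4849  0.0566 -0.8727] grasp [0.4666 0.1016 0.15  ] F [-1.1155 -0.5949 -1.2209] ff 0.0 w 0.005450544049516182
-> [0.47  0.112 0.14 ] total [ -0.3 -10.   11. ] norm 14.8 rows@40 1
-> [0.47   0.112  0.1285] total [-5.6 -0.3 10. ] norm 11.5 rows@40 1
```

```bash
python3 -m pendant '[{"linear":[2,-9,3],"roll":0},{"linear":[-2,0,5],"roll":0},{"linear":[-2,0,3.5],"roll":0},{"linear":[0,0,0],"roll":0}]' 0; python3 st.py; python3 -m pendant '[{"linear":[-2,0,3.5],"roll":0},{"linear":[-2,0,3.5],"roll":0},{"linear":[0,0,0],"roll":0}]' 0; python3 st.py; python3 -m pendant '[{"linear":[-2,0,3.5],"roll":0},{"linear":[0,0,0],"roll":0}]' 0; python3 st.py
```

```text
t: 32.35
ee_pos: [0.3902, 0.1012, 0.2894]
tool_rot: [-0.007, 0.963, 0.083, 0.256]
ft_force: [-0.0, 0.2, 0.2]
grip_width: 0.005
finger_force: 0.0
32.35 q [ 0.13   -0.6754  2.4089 -0.0093  0.8907  1.5328] 
tcp [0.3902 0.1012 0.2894] x [0.8554 0.1561 0.4939] y [ 0.1637 -0.9861  0.028 ] z [ 0.4914  0.0569 -0.8691] grasp [0.4722 0.1107 0.1443] F [-0.0473  0.2312  0.2075] ff 0.0 w 0.0047047062329161945
t: 32.6
ee_pos: [0.3901, 0.1006, 0.2806]
tool_rot: [-0.007, 0.963, 0.082, 0.255]
ft_force: [-1.6, 0.2, -1.0]
grip_width: 0.008
finger_force: 0.0
32.6 q [ 0.1284 -0.6645  2.419  -0.0093  0.8705  1.5327] 
tcp [0.3901 0.1006 0.2806] x [0.856  0.155  0.4932] y [ 0.1625 -0.9863  0.0279] z [ 0.4908  0.0562 -0.8695] grasp [0.472  0.11   0.1354] F [-1.6287  0.1928 -0.9751] ff 0.0 w 0.007500769505022475
t: 32.77
ee_pos: [0.3906, 0.1006, 0.2775]
tool_rot: [-0.007, 0.963, 0.082, 0.256]
ft_force: [-0.6, -0.2, 2.5]
grip_width: 0.003
finger_force: 1.4
32.77 q [ 0.1283 -0.6593  2.4222 -0.0092  0.8599  1.5325] 
tcp [0.3906 0.1006 0.2775] x [0.855  0.1549 0.495 ] y [ 0.1625 -0.9863  0.028 ] z [ 0.4926  0.0565 -0.8684] grasp [0.4728 0.1101 0.1325] F [-0.6455 -0.1993  2.5059] ff 1.3731131453232592 w 0.0030178557812782884
```

```bash
python3 -m pendant '[{"linear":[-1,0,1.7],"roll":0},{"linear":[-1,0,1.7],"roll":0},{"linear":[0,0,0],"roll":0}]' 0; python3 st.py; python3 -m pendant '[{"linear":[8,0,-15],"roll":0},{"linear":[12,0,-22],"roll":0},{"linear":[12,0,-22],"roll":0},{"linear":[12,0,-22],"roll":0},{"linear":[12,0,-22],"roll":0},{"linear":[0,0,0],"roll":0},{"linear":[0,0,0],"roll":0}]'; python3 - <<'E'
from h import *
t=snapshot('top');s=snapshot('side');t0=cv2.imread('pics/top0.png');s6=cv2.imread('pics/side6.png')
def sh(a,b,x,y,w,h):
    r=cv2.matchTemplate(b[y-8:y+h+8,x-8:x+w+8],a[y:y+h,x:x+w],5);_,v,_,l=cv2.minMaxLoc(r);return l[0]-8,l[1]-8,round(v,3)
print('tray side',sh(s6,s,278,203,30,55),'bottle',sh(s6,s,255,300,36,40),'mixer',sh(s6,s,440,335,100,100),'rack',sh(s6,s,300,405,105,65),'cover top',sh(cv2.imread('pics/top8.png'),t,475,255,75,55))
E
```

```text
t: 33.02
ee_pos: [0.3912, 0.1007, 0.276]
tool_rot: [-0.007, 0.963, 0.082, 0.258]
ft_force: [-15.9, -3.4, 20.9]
grip_width: 0.006
finger_force: 10.4
33.02 q [ 0.1282 -0.6558  2.4234 -0.0092  0.8528  1.5323] 
tcp [0.3912 0.1007 0.276 ] x [0.8537 0.155  0.4971] y [ 0.1626 -0.9863  0.0282] z [ 0.4946  0.0568 -0.8672] grasp [0.4738 0.1102 0.1312] F [-15.9454  -3.3616  20.8739] ff 10.404399036196992 w 0.006239190826122846
t: 33.6
ee_pos: [0.3879, 0.1035, 0.3926]
tool_rot: [-0.008, 0.963, 0.082, 0.258]
ft_force: [0.3, -0.3, -1.0]
grip_width: 0.002
finger_force: 0.0
tray side (0, 0, 0.835) bottle (0, 0, 0.994) mixer (0, 0, 0.999) rack (0, 0, 1.0) cover top (0, 0, 0.575)
```

The sash holds firm under 21 N at exactly the shut height, nothing else has moved, and the arm is clear. Handing in.

```bash
python3 -c "
from rig import ticket; print(ticket.close_job())"
```

```text
the job is handed in; nothing more can be done
None
```

The job is handed in after about 34 s on the robot clock: the cover is rib up within about 1 mm of the mat's centre, the sash held firm at its shut height under a 21 N press, and the tray, bottle, mixer and tube rack showed no shift between my later pictures.

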